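# Screen a dredge sample: open case, tip tub on screen, sort oversize, shut case

## Task

First swing the specimen case's lid up and let go, to see that its stiff hinge holds it standing open. Then tip the whole dredge sample from the white tub onto the coarse screen, so that all the big pieces lie on the wires and the pebbles drop through into the catch tray, and stand the empty tub upright in the middle of its mat again. Pick off the big pieces, stones into the open tray, whelk shells into the case, and shut the lid; every pebble must be in the catch tray, and the jars and bottle stay where they stand.

Things in the scene. Friction and masses are not known exactly. Their poses are not given: they have to be found in the camera images.
- mat: black rubber mat 270 x 330 x 3 mm lying on the bench, fixed, on which the tub stands; origin at the centre of its underside, its x along the 270 mm side
- tub: white plastic tub, loose, 0.25 kg empty, full of the sample. Floor 4 mm thick, 210 mm wide (x), from y = -105 to +100 mm; side walls and rear wall (+y) 55 mm high, 4 mm thick; at the -y end no wall but a ramp rising 16 mm to the pouring lip at y = -165. Handle bar across it along x. Origin at the centre of the underside. Slippery inside: it empties when tipped lip down by 45 degrees or more
- tub_lip (a point): middle of the upper edge of the tub's pouring lip: in the tub's frame 164 mm from the origin towards -y and 20 mm up
- screen: coarse screen on a white catch tray, fixed: outside 285 (x) x 240 (y) mm, 83 mm high; origin at the centre of its underside. Wires 5 mm thick make square openings of 40 mm (clear area 265 x 220 mm); their top is 65 mm above the origin; an aluminium rim 10 mm wide stands 18 mm above them all round. Catch tray floor 5 mm above the origin
- stone_tray: open square grey plastic tray, fixed, outside 150 (x) x 150 (y) x 45 mm high, walls and floor 4 mm; origin at the centre of its underside
- shell_case: grey specimen case with a hinged lid, fixed, outside 190 (x) x 185 (y) x 90 mm high without the lid, walls and floor 4 mm; origin at the centre of its underside. The lid's hinge is on the rim of its +x side (the side away from the other things), the lid's handle near its -x side
- case_lid (a joint): opening angle of the case's lid, rad: 0 shut, about 1.57 standing upright, 1.9 at the stop; starts shut or slightly ajar. The lid is a flat plate 190 x 185 x 6 mm, 0.2 kg. Its hinge is stiff with friction (about 3 N at the handle to raise it) and holds at any angle if sound
- case_lid_hinge (a point): middle of the lid's hinge axis, which runs along the case's y, 95 mm from the case's centre towards +x and 90.5 mm above its underside
- case_lid_handle (a point): middle of the lid's steel bar handle: a round bar 11 mm thick and 92 mm long, parallel to the hinge, 35 mm off the lid's outer face and 30 mm in from its free edge, 160 mm from the hinge; it turns with the lid
- tub_handle (a point): middle of the tub's handle bar, which runs along the tub's x, 218 mm long, 14 mm thick (y) and 26 mm high; this point is 95 mm above the tub's underside, straight above its origin, and 78 mm are free between the tub's floor and the bar
- stone0: large water-worn grey stone, an oblong 66 (its x) x 54 (y) x 48 (z) mm, about 0.2 kg; origin at its centre. Too big for the screen's openings. May be absent
- stone1: large water-worn grey stone, an oblong 66 (its x) x 54 (y) x 48 (z) mm, about 0.2 kg; origin at its centre. Too big for the screen's openings. May be absent
- whelk0: empty whelk shell, a pointed spindle 80 mm long and 50 mm thick, about 45 g; origin on its long axis (x) where it is thickest, 44 mm from the pointed tip (+x) and 36 mm from the other end (-x). Rolls. Too big for the screen's openings. May be absent
- whelk1: empty whelk shell, a pointed spindle 80 mm long and 50 mm thick, about 45 g; origin on its long axis (x) where it is thickest, 44 mm from the pointed tip (+x) and 36 mm from the other end (-x). Rolls. Too big for the screen's openings. May be absent
- whelk2: empty whelk shell, a pointed spindle 80 mm long and 50 mm thick, about 45 g; origin on its long axis (x) where it is thickest, 44 mm from the pointed tip (+x) and 36 mm from the other end (-x). Rolls. Too big for the screen's openings. May be absent
- whelk3: empty whelk shell, a pointed spindle 80 mm long and 50 mm thick, about 45 g; origin on its long axis (x) where it is thickest, 44 mm from the pointed tip (+x) and 36 mm from the other end (-x). Rolls. Too big for the screen's openings. May be absent
- pebble0: pebble 30 x 26 x 22 mm, about 22 g; origin at its centre. Falls through the screen's openings. May be absent
- pebble1: pebble 30 x 26 x 22 mm, about 22 g; origin at its centre. Falls through the screen's openings. May be absent
- pebble2: pebble 30 x 26 x 22 mm, about 22 g; origin at its centre. Falls through the screen's openings. May be absent
- pebble3: pebble 30 x 26 x 22 mm, about 22 g; origin at its centre. Falls through the screen's openings. May be absent
- wash_bottle: plastic wash bottle 64 mm across, 170 mm high, standing loose; bystander, origin under its centre
- jar0: glass sample jar with lid, 60 mm across, 80 mm high, loose; bystander, origin under its centre
- jar1: glass sample jar with lid, 60 mm across, 80 mm high, loose; bystander, origin under its centre
Not all that is in view belongs to the job. Leave any green or orange look-alike of the stone1 alone.

How it is judged:
By the outcome, as a careful person would: the job done as asked, in the order asked, and still so for the second after the job is handed in, with the robot touching nothing.
Of stone0, stone1, whelk0, whelk1, whelk2, whelk3 only 4 to 6 are there at a start; the rules pass over those that are not, and their reading is None.
Of pebble0, pebble1, pebble2, pebble3 only 2 to 4 are there at a start; the rules pass over those that are not, and their reading is None.
At some moment in a run one of stone0, stone1, whelk0, whelk1, whelk2, whelk3 may be knocked a few centimetres aside while the robot is not near it.
It also fails if it takes over 200 s, if anything falls off the work surface, if the arm or the gripper's body presses on something with over 40 N, if the wrist force passes 120 N, or if a joint passes its speed limit or range.

## Robot

A 7-joint arm with a two-finger parallel gripper is mounted at the origin on the work surface. World frame = base frame: x ahead of the robot, y to its left, z up, the work surface at z = 0. Lengths are in m, angles in rad, forces in N, time in s.
With the tool pointing down it reaches from about 0.4 to 0.85 m from the base axis. Payload 10.4 kg.
Tool frame: the origin (TCP) lies midway between the tips of the shut fingers; the grasp point (between the pads) lies 19 mm behind it; z points along the fingers, y is the line along which they close (so a half turn about z gives the same grasp; the last joint's range is limited). The gripper opens to 87 mm and grips with 3 to 60 N. Pads are 19 mm wide; open, the fingers measure 117 mm over their backs; the gripper's body (75 mm by 190 mm) begins 51 mm behind the grasp point.
Start: joints at [-1.257, 0.332, -0.065, 1.46, 0.022, 1.35, -0.088], TCP at [0.207, 0.59, 0.223] pointing down, gripper open.
Joint ranges: [-2.6, 2.6], [-0.5, 2.12], [-1.47, 1.34], [0.16, 2.42], [-1.27, 4.41], [0.06, 2.06], [-2.6, 2.6]. Speed limits (rad/s): [2.22, 2.22, 2.79, 2.79, 3.14, 3.14, 3.14].

## Interface

Orientations are given as a unit quaternion [x, y, z, w].
In Python, from bench import r gives the robot as it stands.
- The arm moves only by the tool arm_command, never from a script. Its arguments are lists of equal length, an entry for each row: "xyz": the shift along the world's x, y, z in m, a list of three; "rot": the turn, a rotation vector about the world's x, y, z in rad, a list of three. In form: {"xyz": [[tx, ty, tz], ...], "rot": [[ax, ay, az], ...]}. A call has 1 to 20 rows; each row is the pose to reach, as a shift and turn from the pose commanded when the call began; what a row does not reach only later rows make up. A row lasts 1/12 s, in which the tool goes at most 41.7 mm and 7.16 degrees, less where a joint would pass 70% of its speed; a pose out of reach is approached as far as the arm can. A call with a gripper value outside its range is refused whole. "grip" is the opening, from 0 (shut) to 1 (fully open), set as the call begins (left out, the last holds). The fingers move at their own pace and stop on an object; "squeeze" is the grip in N (left out, the last holds). Time passes only in rows, so rows that repeat a pose let the fingers close. It gives the time, the measured TCP pose, the force, the opening and the grip force at its end, in the units of the state.
- r.read_state(): the state, without advancing time (a new reading comes with each control period).
- r.camera(name): name is "side" or "top"; returns the picture (420x560x3 uint8, red, green, blue); there is no depth.
- r.camera_model(name): a dict with "fx", "fy", "cx", "cy" (pixels), "T" (4x4, takes a point from camera to world coordinates). Camera axes: x right, y up, looking along -z (the intrinsics and any distortion apply to the point x, -y, -z); pixel columns grow to the right and rows downward; lengths in m; the calibration is good to about 2 mm. A picture is of the moment at which its call begins. camera_model takes no time and is no camera call.
- r.close_job(): hands the job in; it is judged then, once.
Trained networks look in the newest picture that a camera, given by its name, has taken for a name from the list of things; names that differ only in an ending like _2 or _b are one class to them, and where a whole thing is asked for, a point or a joint stands for the part that bears it (a point fixed in the world has none). Each returns a list of dicts, best first, with "conf" (0 to 1); they miss things now and then, are a little off and sometimes report something else, mostly with a low value. They report only what shows in the picture. A call takes as long as a camera call. They do not tell look-alikes from the thing itself.
- r.look_for(label, camera): "at" ([x, y, z] in m, in the coordinates of the camera as it stood for that picture, good to about 4 mm: the middle of the surface that is visible of it).
- r.spot_point(label, camera): "at" ([x, y, z] in m, in the coordinates of the camera as it stood for that picture, good to about 4 mm: a listed point, or the origin of a listed thing).
The state is a dict: "time": time; "joint_positions": joint angles; "joint_vel": joint speeds; "joint_torque": joint torques, N m; "ee_pos": TCP position; "eef_rot": TCP orientation; "ft_force": force on the tool from outside, world axes, zero at the start; "torque": the same for the moment, N m; "width": finger opening in m; "grip_force": force on a finger pad.
Only numpy, scipy, OpenCV 4.12 (cv2) and the standard library are available. Lean on these libraries where they do the work, as an engineer would, in place of code of your own. Each camera call takes 0.05 s, during which the arm holds its last target. There are 200 camera calls.

## Working session

There is one attempt and no reset: what is moved stays moved. The work goes in short steps, Python scripts to look and compute and a tool call to move; the robot and the scene stay as the last step left them, time stands still between calls to the robot, and variables do not carry over. Pictures are saved under pics/ and viewed, at most 15 in all, crops included, and the job is handed in when it is done.

Besides the shell and the picture viewer there is one more tool, called after "Emit:" as name(argument=value, ...) on one line, values as JSON. arm_command: Moves the arm, as the interface text tells. Its arguments: {"type":"object","properties":{"xyz":{"type":"array"},"rot":{"type":"array"},"grip":{"type":"number"},"squeeze":{"type":"number"}},"required":["xyz","rot"]}

```bash
mkdir -p pics; ls
cat > h.py <<'E'
from bench import r
import numpy as np, cv2
def save(cam,fn,crop=None,scale=1):
    im=r.camera(cam)[:,:,::-1]
    if crop: im=im[crop[1]:crop[3],crop[0]:crop[2]]
    if scale!=1: im=cv2.resize(im,None,fx=scale,fy=scale,interpolation=cv2.INTER_CUBIC)
    cv2.imwrite('pics/'+fn,im)
def w(cam,p): return (r.camera_model(cam)['T']@np.r_[p,1])[:3]
def px(cam,P):
    m=r.camera_model(cam);q=np.linalg.inv(m['T'])@np.r_[P,1];return m['cx']+m['fx']*q[0]/-q[2], m['cy']-m['fy']*q[1]/-q[2]
def find(f,label,cam,n=6,minc=0.2):
    for d in getattr(r,f)(label,cam)[:n]:
        if d['conf']>=minc:
            P=w(cam,d['at']); print(f[:4],label,cam,round(d['conf'],2),P.round(3),'px',np.round(px(cam,P)))
def ray(cam,u,v,z):
    m=r.camera_model(cam);d=m['T'][:3,:3]@np.r_[(u-m['cx'])/m['fx'],-(v-m['cy'])/m['fy'],-1];o=m['T'][:3,3];return o+d*(z-o[2])/d[2]
E
python3 - <<'E'
from h import *
a=r.camera('top');b=r.camera('side')
im=np.vstack([a,b])[:,:,::-1]; cv2.imwrite('pics/0top.png',a[:,:,::-1]);cv2.imwrite('pics/0side.png',b[:,:,::-1])
m=r.camera_model('top');print({k:np.round(v,3) if k!='T' else v.round(3).tolist() for k,v in m.items()})
m=r.camera_model('side');print(m['T'].round(3).tolist(),m['fx'])
for l in ['mat','tub','tub_lip','tub_handle','screen','stone_tray','shell_case','case_lid_hinge','case_lid_handle','wash_bottle','jar0']:
    for c in ['top','side']: find('spot_point',l,c,3)
s=r.read_state();print(s['ee_pos'],s['eef_rot'],s['width'])
E
```

```text
pics
{'fx': np.float64(494.592), 'fy': np.float64(494.592), 'cx': np.float64(275.061), 'cy': np.float64(207.252), 'T': [[-0.022, 0.992, -0.125, 0.386], [-1.0, -0.021, 0.005, 0.138], [0.002, 0.126, 0.992, 1.479], [0.0, 0.0, 0.0, 1.0]]}
[[-0.98, 0.159, -0.119, 0.395], [-0.198, -0.726, 0.658, 0.966], [0.018, 0.669, 0.743, 1.072], [0.0, 0.0, 0.0, 1.0]] 425.0023241164503
spot tub top 0.89 [0.482 0.373 0.001] px [195. 239.]
spot tub top 0.6 [0.462 0.281 0.017] px [225. 245.]
spot tub side 0.93 [ 0.485  0.373 -0.   ] px [287. 308.]
spot tub_lip top 0.65 [0.503 0.209 0.022] px [249. 231.]
spot tub_lip top 0.28 [0.547 0.34  0.032] px [204. 216.]
spot tub_lip top 0.22 [ 0.617 -0.217  0.138] px [401. 182.]
spot tub_lip side 0.71 [0.5   0.207 0.024] px [293. 255.]
spot tub_lip side 0.65 [0.527 0.289 0.015] px [279. 277.]
spot tub_handle top 0.95 [0.483 0.37  0.096] px [190. 237.]
spot tub_handle top 0.26 [ 0.548  0.007 -0.004] px [316. 215.]
spot tub_handle side 0.61 [0.484 0.373 0.094] px [288. 290.]
spot screen top 0.68 [ 0.548  0.008 -0.002] px [316. 215.]
spot screen side 0.95 [0.553 0.007 0
[... 421 characters left out ...]
88 [ 0.624 -0.38   0.092] px [290. 119.]
spot case_lid_handle top 0.7 [ 0.618 -0.217  0.14 ] px [401. 182.]
spot case_lid_handle side 0.87 [ 0.614 -0.216  0.145] px [284. 134.]
spot wash_bottle top 0.7 [0.721 0.164 0.001] px [263. 159.]
spot wash_bottle side 0.71 [0.724 0.158 0.002] px [227. 235.]
spot jar0 top 0.89 [ 0.699  0.299 -0.003] px [219. 168.]
spot jar0 top 0.78 [ 0.753 -0.055  0.001] px [335. 147.]
spot jar0 top 0.57 [0.423 0.334 0.03 ] px [207. 258.]
spot jar0 side 0.86 [ 0.761 -0.057  0.003] px [234. 187.]
spot jar0 side 0.82 [0.698 0.299 0.002] px [222. 272.]
[0.20651947 0.58990251 0.22255732] [ 1.67579776e-01  9.85858518e-01  2.36877535e-05 -1.41431861e-05] 0.08696207705048023
```

View pics/0top.png

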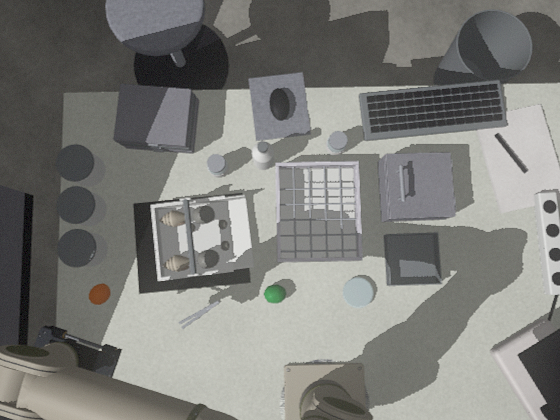

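View pics/0side.png

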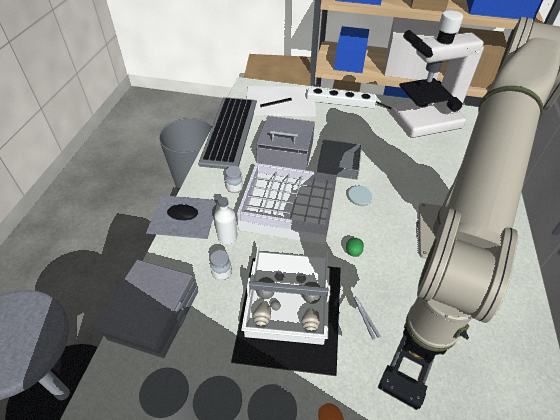

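Top view: tub with handle bar at (190,237), screen at (316,215), case with lid handle at (405,180), open tray at (412,258), and jars and bottle at (217,165), (338,142) and (262,155). The green ball at (274,294) and orange one at (99,293) are decoys.
What could be taken for the lid handle: the tub's bar (190,237) or the tweezers (200,315). The real one is the bar on the case at (405,180). What could be taken for stones: green (274,294), orange (99,293), the mouse (279,103) and the blue disc (359,291). The real ones are the grey ones in the tub at (207,214) and (209,258).

Run:
```python
from h import *
a=cv2.imread('pics/0top.png');c=lambda x,y:cv2.resize(a[y:y+120,x:x+130],None,fx=3,fy=3,interpolation=cv2.INTER_CUBIC)
cv2.imwrite('pics/1crop.png',np.hstack([c(130,180),c(355,140)]))
for l in ['stone0','whelk0','pebble0']:
    for cam in ['top','side']: find('look_for',l,cam,8,.3)
find('spot_point','mat','top');find('spot_point','mat','side');
```

```text
look stone0 top 0.87 [0.327 0.636 0.044] px [100. 294.]
look stone0 top 0.82 [0.547 0.34  0.049] px [203. 215.]
look stone0 top 0.76 [0.317 0.138 0.044] px [275. 294.]
look stone0 top 0.63 [0.423 0.327 0.048] px [208. 258.]
look stone0 side 0.8 [0.324 0.146 0.042] px [354. 246.]
look stone0 side 0.75 [0.338 0.643 0.042] px [328. 414.]
look stone0 side 0.57 [0.552 0.363 0.046] px [264. 292.]
look stone0 side 0.5 [0.423 0.347 0.047] px [311. 295.]
look whelk0 top 0.61 [0.537 0.427 0.049] px [173. 219.]
look whelk0 top 0.54 [0.408 0.418 0.047] px [177. 264.]
look whelk0 side 0.87 [0.541 0.437 0.046] px [262. 316.]
look whelk0 side 0.82 [0.418 0.425 0.042] px [308. 322.]
look whelk0 side 0.3 [0.524 0.294 0.023] px [279. 278.]
look pebble0 top 0.53 [0.41  0.422 0.05 ] px [175. 263.]
look pebble0 top 0.47 [0.462 0.278 0.029] px [226. 245.]
look pebble0 side 0.52 [0.525 0.295 0.02 ] px [279. 278.]
look pebble0 side 0.31 [0.539 0.437 0.046] px [263. 317.]
```

View pics/1crop.png

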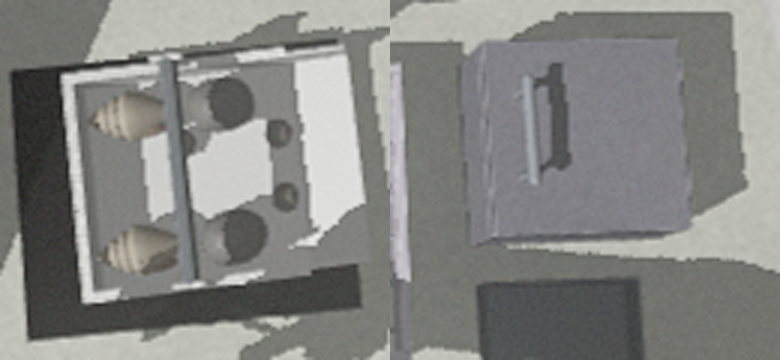

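Emit:
arm_command(xyz=[[0,0,0.06],[0.1,-0.1,0.06],[0.41,-0.807,0.06],[0.41,-0.807,0.06],[0.41,-0.807,0.06],[0.41,-0.807,0.06],[0.41,-0.807,0.06],[0.41,-0.807,0.06],[0.41,-0.807,0.06],[0.41,-0.807,0.06],[0.41,-0.807,0.06],[0.41,-0.807,0.06],[0.41,-0.807,0.06],[0.41,-0.807,0.06],[0.41,-0.807,0.06],[0.41,-0.807,0.06],[0.41,-0.807,0.06],[0.41,-0.807,0.06],[0.41,-0.807,0.06],[0.41,-0.807,0.06]], rot=[[0,0,0],[0,0,-0.1],[0,0,-0.25],[0,0,-0.4],[0,0,-0.55],[0,0,-0.7],[0,0,-0.85],[0,0,-1.0],[0,0,-1.15],[0,0,-1.3],[0,0,-1.45],[0,0,-1.6],[0,0,-1.75],[0,0,-1.9],[0,0,-2.05],[0,0,-2.2],[0,0,-2.35],[0,0,-2.5],[0,0,-2.65],[0,0,-2.765]], grip=1)

```text
time: 3.27
ee_pos: [0.5661, -0.1147, 0.2813]
eef_rot: [0.975, 0.223, 0.001, 0.0]
ft_force: [1.0, 1.1, 0.1]
width: 0.0873
grip_force: 0.0
```

Emit:
arm_command(xyz=[[0.05,-0.102,0],[0.05,-0.102,0],[0.05,-0.102,0],[0.05,-0.102,0],[0.05,-0.102,0],[0.05,-0.102,-0.06],[0.05,-0.102,-0.06],[0.05,-0.102,-0.06]], rot=[[0,0,-0.1],[0,0,-0.2],[0,0,-0.3],[0,0,-0.41],[0,0,-0.41],[0,0,-0.41],[0,0,-0.41],[0,0,-0.41]])

```text
time: 3.93
ee_pos: [0.6139, -0.2122, 0.2166]
eef_rot: [1.0, 0.025, -0.003, -0.001]
ft_force: [-0.6, 1.2, -0.5]
width: 0.0868
grip_force: 0.0
```

Run:
```python
from h import *
save('side','2.png',(200,60,420,240),3)
r.camera('top')
s=r.read_state();print(s['ee_pos'].round(4) if hasattr(s['ee_pos'],'round') else s['ee_pos'],s['eef_rot'])
find('spot_point','case_lid_handle','side');find('spot_point','case_lid_handle','top')
```

```text
[ 0.6156 -0.2136  0.2215] [ 9.99705347e-01  2.42714899e-02 -6.86740777e-06 -3.36355970e-04]
spot case_lid_handle side 0.72 [ 0.617 -0.215  0.141] px [283. 134.]
spot case_lid_handle side 0.58 [0.54  0.428 0.032] px [263. 316.]
spot case_lid_handle side 0.56 [ 0.552  0.003 -0.001] px [289. 209.]
spot case_lid_handle top 0.68 [ 0.618 -0.22   0.138] px [402. 182.]
```

View pics/2.png

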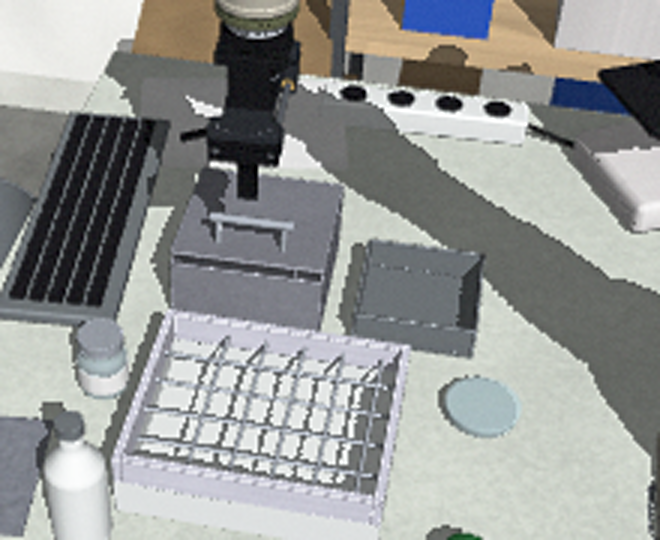

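The picture shows the open gripper above the lid handle at about (250,228) in the crop, and the lid slightly ajar. I'm descending onto the bar.

Emit:
arm_command(xyz=[[0.001,-0.003,-0.04],[0.001,-0.003,-0.08],[0.001,-0.003,-0.1],[0.001,-0.003,-0.1],[0.001,-0.003,-0.1]], rot=[[0,0,0],[0,0,0],[0,0,0],[0,0,0],[0,0,0]])

```text
time: 4.55
ee_pos: [0.617, -0.2179, 0.1222]
eef_rot: [1.0, 0.023, 0.0, 0.0]
ft_force: [0.6, -0.0, 0.2]
width: 0.0871
grip_force: 0.0
```

Emit:
arm_command(xyz=[[0,0,0],[0,0,0],[0,0,0],[0,0,0],[0,0,0],[0,0,0],[0,0,0],[0,0,0]], rot=[[0,0,0],[0,0,0],[0,0,0],[0,0,0],[0,0,0],[0,0,0],[0,0,0],[0,0,0]], grip=0, squeeze=15)

```text
time: 5.22
ee_pos: [0.6165, -0.2178, 0.1208]
eef_rot: [1.0, 0.022, -0.0, 0.0]
ft_force: [-0.6, -0.4, 0.1]
width: 0.0419
grip_force: 0.0
```

Emit:
arm_command(xyz=[[0,0,0],[0,0,0],[0,0,0],[0,0,0],[0,0,0],[0,0,0]], rot=[[0,0,0],[0,0,0],[0,0,0],[0,0,0],[0,0,0],[0,0,0]])

```text
time: 5.72
ee_pos: [0.6165, -0.2195, 0.1209]
eef_rot: [1.0, 0.022, 0.0, 0.001]
ft_force: [2.0, -5.2, -3.2]
width: 0.0104
grip_force: 14.9
```

Emit:
arm_command(xyz=[[0,-0.0044,0.0124],[0,-0.0104,0.0255],[0,-0.0175,0.0381],[0.001,-0.0257,0.05],[0.001,-0.0349,0.0611],[0.001,-0.045,0.0714]], rot=[[0,0,0],[0,0,0],[0,0,0],[0,0,0],[0,0,0],[0,0,0]])

```text
time: 6.22
ee_pos: [0.6165, -0.2653, 0.1913]
eef_rot: [1.0, 0.021, -0.001, 0.001]
ft_force: [5.0, -10.5, -16.4]
width: 0.01
grip_force: 15.6
```

Emit:
arm_command(xyz=[[0,-0.012,0.008],[0,-0.0238,0.016],[0,-0.036,0.0233],[0.001,-0.0489,0.0294],[0.001,-0.0622,0.0343],[0.001,-0.076,0.0382]], rot=[[0,0,0],[0,0,0],[0,0,0],[0,0,0],[0,0,0],[0,0,0]])

```text
time: 6.72
ee_pos: [0.6179, -0.3386, 0.2297]
eef_rot: [1.0, 0.022, -0.001, -0.001]
ft_force: [-0.9, 0.9, -6.3]
width: 0.0098
grip_force: 15.4
```

Emit:
arm_command(xyz=[[0,-0.0142,0.0026],[0,-0.0285,0.004],[0,-0.043,0.004],[0.001,-0.0573,0.003],[0.001,-0.0715,0.0006],[0.001,-0.085,-0.003],[0.001,-0.0905,-0.005],[0.001,-0.0905,-0.005]], rot=[[0,0,0],[0,0,0],[0,0,0],[0,0,0],[0,0,0],[0,0,0],[0,0,0],[0,0,0]])

```text
time: 7.38
ee_pos: [0.6194, -0.4302, 0.2244]
eef_rot: [1.0, 0.022, -0.0, 0.0]
ft_force: [1.7, -0.8, -3.1]
width: 0.01
grip_force: 15.1
```

Emit:
arm_command(xyz=[[0,0,0],[0,0,0],[0,0,0],[0,0,0],[0,0,0],[0,0,0]], rot=[[0,0,0],[0,0,0],[0,0,0],[0,0,0],[0,0,0],[0,0,0]], grip=0.38)

```text
time: 7.88
ee_pos: [0.6196, -0.4292, 0.2258]
eef_rot: [1.0, 0.023, 0.0, 0.0]
ft_force: [0.4, -1.0, 0.5]
width: 0.032
grip_force: 0.6
```

Emit:
arm_command(xyz=[[0,0,0.03],[0,0,0.06],[0,0,0.1],[0,0,0.12],[0,0,0.12],[0,0,0.12]], rot=[[0,0,0],[0,0,0],[0,0,0],[0,0,0],[0,0,0],[0,0,0]])

```text
time: 8.38
ee_pos: [0.6196, -0.4299, 0.3468]
eef_rot: [1.0, 0.022, 0.001, 0.001]
ft_force: [0.0, 0.5, -1.1]
width: 0.0328
grip_force: 0.0
```

Run:
```python
from h import *
save('side','3.png',(200,20,420,200),3)
r.camera('top')
for c in ['top','side']:
  find('spot_point','case_lid_handle',c,2);find('spot_point','case_lid_hinge',c,2)
```

```text
spot case_lid_handle top 0.57 [ 0.62  -0.426  0.247] px [494. 172.]
spot case_lid_handle top 0.51 [0.515 0.384 0.017] px [190. 228.]
spot case_lid_hinge top 0.68 [ 0.62  -0.373  0.087] px [451. 183.]
spot case_lid_handle side 0.62 [ 0.622 -0.427  0.248] px [294.  76.]
spot case_lid_hinge side 0.92 [ 0.623 -0.378  0.095] px [290. 118.]
spot case_lid_hinge side 0.28 [0.555 0.339 0.033] px [265. 287.]
```

View pics/3.png

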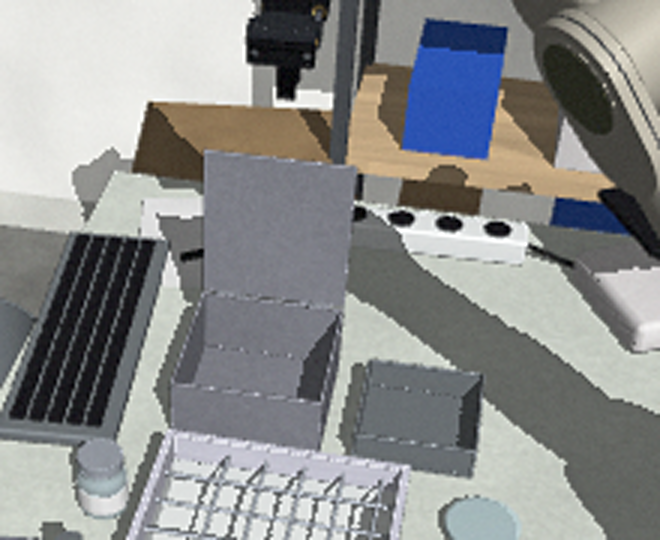

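The lid stands open by itself, with its plate at (205–355, 150–300) in the crop. Next I go to the tub.

Emit:
arm_command(xyz=[[-0.136,0.802,0],[-0.136,0.802,0],[-0.136,0.802,0],[-0.136,0.802,0],[-0.136,0.802,0],[-0.136,0.802,0],[-0.136,0.802,0],[-0.136,0.802,0],[-0.136,0.802,0],[-0.136,0.802,0],[-0.136,0.802,0],[-0.136,0.802,0],[-0.136,0.802,0],[-0.136,0.802,0],[-0.136,0.802,0],[-0.136,0.802,0],[-0.136,0.802,0],[-0.136,0.802,0],[-0.136,0.802,0],[-0.136,0.802,0]], rot=[[0,0,0.12],[0,0,0.24],[0,0,0.36],[0,0,0.48],[0,0,0.6],[0,0,0.72],[0,0,0.84],[0,0,0.96],[0,0,1.08],[0,0,1.2],[0,0,1.32],[0,0,1.44],[0,0,1.56],[0,0,1.68],[0,0,1.8],[0,0,1.92],[0,0,2.04],[0,0,2.16],[0,0,2.28],[0,0,2.4]], grip=1)

```text
time: 10.35
ee_pos: [0.4805, 0.378, 0.3442]
eef_rot: [0.336, 0.942, -0.0, -0.001]
ft_force: [-0.3, 1.5, -0.2]
width: 0.0872
grip_force: 0.0
```

Run:
```python
from h import *
s=r.read_state();print(s['ee_pos'],s['eef_rot'],s['joint_positions'])
r.camera('top');r.camera('side')
for c in ['top','side']:
  for l in ['tub','tub_handle','tub_lip','mat']:find('spot_point',l,c,1)
# mat corners from black pixels
a=cv2.imread('pics/0top.png');m=(a.max(2)<45).astype('uint8');m=m[190:300,120:270];
n,lab,st,_=cv2.connectedComponentsWithStats(m);
sel=np.isin(lab,[i for i in range(1,n) if st[i,4]>60]);ys,xs=np.nonzero(sel)
box=cv2.minAreaRect(np.c_[xs+120,ys+190].astype('float32'));p=cv2.boxPoints(box)
W=np.array([ray('top',u,v,.003) for u,v in p]);print(p,W.round(3),W.mean(0),[np.linalg.norm(W[i]-W[i-1]).round(3) for i in range(4)])
```

```text
[0.48052247 0.37799672 0.34417949] [ 3.35926669e-01  9.41887353e-01 -5.21828371e-05 -1.21850969e-03] [-0.85354941  0.26925824  0.14699328  1.29509993 -0.04104174  1.5812883
  0.1734584 ]
spot tub top 0.7 [ 0.486  0.373 -0.002] px [195. 238.]
spot tub_handle top 0.8 [0.486 0.37  0.095] px [190. 236.]
spot tub_lip top 0.93 [0.504 0.21  0.022] px [249. 230.]
spot tub side 0.74 [ 0.483  0.375 -0.   ] px [287. 309.]
spot tub_handle side 0.62 [0.487 0.372 0.094] px [287. 290.]
spot tub_lip side 0.97 [0.501 0.205 0.025] px [293. 254.]
[[0. 0.]
 [0. 0.]
 [0. 0.]
 [0. 0.]] [[1.254 0.989 0.003]
 [1.254 0.989 0.003]
 [1.254 0.989 0.003]
 [1.254 0.989 0.003]] [1.25381848 0.9885805  0.003     ] [np.float64(0.0), np.float64(0.0), np.float64(0.0), np.float64(0.0)]
```

Emit:
arm_command(xyz=[[0.0045,-0.007,-0.04],[0.0045,-0.007,-0.08],[0.0045,-0.007,-0.12],[0.0045,-0.007,-0.16],[0.0045,-0.007,-0.16],[0.0045,-0.007,-0.16],[0.0045,-0.007,-0.16],[0.0045,-0.007,-0.18],[0.0045,-0.007,-0.22],[0.0045,-0.007,-0.25],[0.0045,-0.007,-0.268],[0.0045,-0.007,-0.268]], rot=[[0,0,0.12],[0,0,0.24],[0,0,0.36],[0,0,0.48],[0,0,0.6],[0,0,0.72],[0,0,0.79],[0,0,0.79],[0,0,0.79],[0,0,0.79],[0,0,0.79],[0,0,0.79]])

```text
time: 11.85
ee_pos: [0.4861, 0.3634, 0.0732]
eef_rot: [-0.046, 0.999, -0.002, -0.003]
ft_force: [-0.1, -0.5, 0.3]
width: 0.0869
grip_force: 0.0
```

Emit:
arm_command(xyz=[[0,0,0],[0,0,0],[0,0,0],[0,0,0],[0,0,0],[0,0,0],[0,0,0],[0,0,0],[0,0,0],[0,0,0],[0,0,0],[0,0,0],[0,0,0],[0,0,0]], rot=[[0,0,0],[0,0,0],[0,0,0],[0,0,0],[0,0,0],[0,0,0],[0,0,0],[0,0,0],[0,0,0],[0,0,0],[0,0,0],[0,0,0],[0,0,0],[0,0,0]], grip=0, squeeze=55)

```text
time: 13.02
ee_pos: [0.4879, 0.366, 0.0774]
eef_rot: [-0.047, 0.999, 0.0, -0.0]
ft_force: [-0.1, 1.9, -1.2]
width: 0.0134
grip_force: 55.0
```

Run:
```python
from h import *
p=np.array([(134,204),(139.3,292.7),(250,283.3),(243.5,193)])
W=np.array([ray('top',u,v,.003) for u,v in p]);print(W.round(3),W.mean(0),[np.linalg.norm(W[i]-W[i-1]).round(3) for i in range(4)])
s=r.read_state();print(s['ee_pos'],s['eef_rot'],s['joint_positions'],s['width'],s['grip_force'])
# screen corners outer at z=.083 guess from side net
a=cv2.imread('pics/0top.png')[145:275,265:375];cv2.imwrite('pics/4.png',cv2.resize(a,None,fx=4.5,fy=4.5,interpolation=cv2.INTER_CUBIC))
find('look_for','screen','top',1)
```

```text
[[0.592 0.555 0.003]
 [0.328 0.536 0.003]
 [0.348 0.21  0.003]
 [0.618 0.225 0.003]] [0.47135981 0.38125642 0.003     ] [np.float64(0.331), np.float64(0.264), np.float64(0.327), np.float64(0.27)]
[0.48786274 0.3660166  0.07742687] [-4.68272170e-02  9.98902983e-01  2.06252812e-04 -3.62179760e-06] [-0.75001438  0.41394413  0.03943439  1.66899447 -0.01856812  1.05876447
  0.95967173] 0.013421765698924027 54.98875642195344
look screen top 0.85 [0.551 0.001 0.001] px [318. 214.]
```

View pics/4.png

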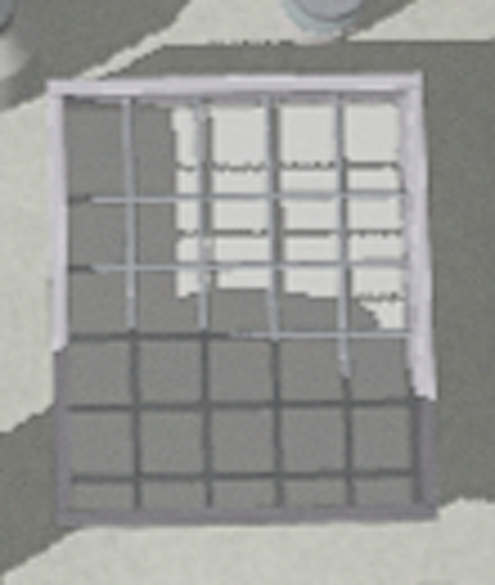

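The screen shows square to the world axes in the crop, outer corners near (50,82), (422,73), (437,515), (60,522). The tub is gripped, so I lift it and look at the bare mat.

Emit:
arm_command(xyz=[[0,0,0.01],[0,0,0.03],[0,0,0.055],[0,0,0.08],[0,0,0.105],[0,0,0.13],[0.01,-0.02,0.14],[0.02,-0.04,0.14],[0.03,-0.06,0.14],[0.04,-0.085,0.14],[0.05,-0.11,0.14],[0.06,-0.132,0.14],[0.062,-0.132,0.14],[0.062,-0.132,0.14]], rot=[[0,0,0],[0,0,0],[0,0,0],[0,0,0],[0,0,0],[0,0,0],[0,0,-0.02],[0,0,-0.04],[0,0,-0.06],[0,0,-0.08],[0,0,-0.095],[0,0,-0.095],[0,0,-0.095],[0,0,-0.095]])

```text
time: 14.23
ee_pos: [0.5509, 0.2289, 0.2157]
eef_rot: [0.004, 1.0, -0.001, -0.001]
ft_force: [0.2, 1.3, -7.8]
width: 0.0134
grip_force: 55.0
```

Run:
```python
from h import *
save('side','5.png',(130,120,410,400),2)
a=r.camera('top');cv2.imwrite('pics/5t.png',a[:,:,::-1])
s=r.read_state();print(s['ee_pos'],s['eef_rot'],s['joint_positions'],s['ft_force'],s['torque'])
for c in ['top','side']:
  for l in ['tub','tub_handle','tub_lip','mat','screen']:find('spot_point',l,c,1)
```

```text
[0.54959521 0.2323672  0.21602433] [ 1.80335426e-03  9.99997523e-01 -5.18625780e-04 -1.19723946e-03] [-0.59087153  0.27216798  0.13913099  1.55558572 -0.03863682  1.31913091
  1.12011314] [-0.24481392  0.49967695 -7.58183397] [0.22769263 0.04814583 0.01995498]
spot tub top 0.39 [0.607 0.198 0.171] px [250. 187.]
spot tub_lip top 0.58 [0.548 0.068 0.159] px [299. 209.]
spot mat top 0.94 [ 0.475  0.383 -0.002] px [191. 242.]
spot screen top 0.76 [ 0.549  0.006 -0.002] px [317. 214.]
spot tub side 0.74 [0.548 0.229 0.139] px [276. 234.]
spot tub_handle side 0.61 [0.581 0.24  0.156] px [264. 231.]
spot tub_lip side 0.92 [0.543 0.066 0.164] px [289. 188.]
spot mat side 0.61 [ 0.472  0.383 -0.001] px [291. 312.]
spot screen side 0.22 [ 0.762 -0.055  0.003] px [234. 187.]
```

View pics/5.png

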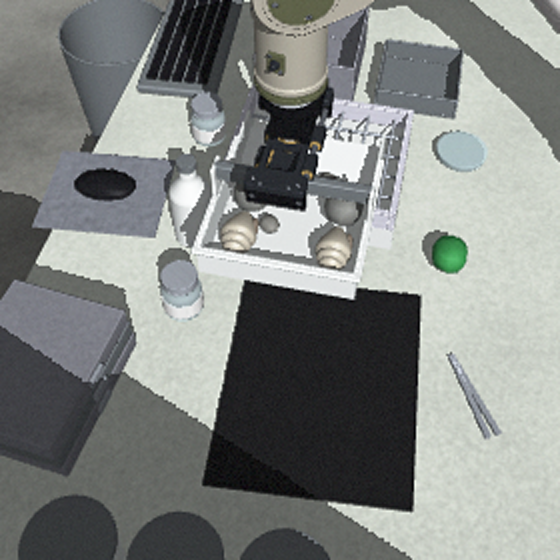

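The tub hangs level with all pieces in it and its lip over the screen at (330,110) in the crop. The bare mat gives a centre of (0.472, 0.383). I tip slowly.

Emit:
arm_command(xyz=[[0,-0.0025,-0.003],[0,-0.005,-0.006],[0,-0.0075,-0.009],[0,-0.01,-0.012],[0,-0.013,-0.008],[0,-0.016,-0.004],[0,-0.019,0.0005],[0,-0.022,0.0045],[0,-0.025,0.009],[0,-0.0275,0.013],[0,-0.0275,0.013]], rot=[[0.044,0,0],[0.087,0,0],[0.131,0,0],[0.175,0,0],[0.204,0,0],[0.233,0,0],[0.262,0,0],[0.291,0,0],[0.32,0,0],[0.349,0,0],[0.349,0,0]])

```text
time: 15.75
ee_pos: [0.5507, 0.204, 0.231]
eef_rot: [0.002, 0.985, 0.174, 0.001]
ft_force: [0.6, 0.1, -6.0]
width: 0.0133
grip_force: 55.0
```

Emit:
arm_command(xyz=[[0,-0.0025,0.003],[0,-0.005,0.0055],[0,-0.0075,0.008],[0,-0.01,0.011],[0,-0.0125,0.0135],[0,-0.015,0.016],[0,-0.0175,0.019],[0,-0.0205,0.0215],[0,-0.0235,0.0235],[0,-0.0265,0.0255],[0,-0.0295,0.028],[0,-0.033,0.0305],[0,-0.0365,0.033],[0,-0.04,0.035],[0,-0.0435,0.0375],[0,-0.0455,0.0395],[0,-0.0455,0.0395],[0,-0.0455,0.0395]], rot=[[0.022,0,0],[0.044,0,0],[0.065,0,0],[0.087,0,0],[0.109,0,0],[0.131,0,0],[0.153,0,0],[0.175,0,0],[0.196,0,0],[0.218,0,0],[0.24,0,0],[0.262,0,0],[0.284,0,0],[0.305,0,0],[0.327,0,0],[0.349,0,0],[0.349,0,0],[0.349,0,0]])

```text
time: 17.25
ee_pos: [0.5503, 0.1603, 0.27]
eef_rot: [0.001, 0.94, 0.342, -0.0]
ft_force: [0.4, 0.3, -2.1]
width: 0.0132
grip_force: 55.0
```

Run:
```python
from h import *
save('side','6.png',(170,80,410,300),2.5)
r.camera('top')
s=r.read_state();print(s['ee_pos'],s['eef_rot'],s['joint_positions'],s['ft_force'],s['torque'])
find('spot_point','tub_lip','top',1);find('spot_point','tub_lip','side',1)
```

```text
[0.54994317 0.16114162 0.27003075] [ 5.00277180e-04  9.39698507e-01  3.42003384e-01 -3.89683020e-04] [-0.16210529  0.19531792  0.22448439  1.71204942 -0.75969884  1.36481669
  1.84065893] [ 0.86976659  0.70295417 -2.37781925] [-0.82634439 -0.03668766  0.02682088]
spot tub_lip top 0.96 [0.547 0.067 0.122] px [298. 210.]
```

View pics/6.png

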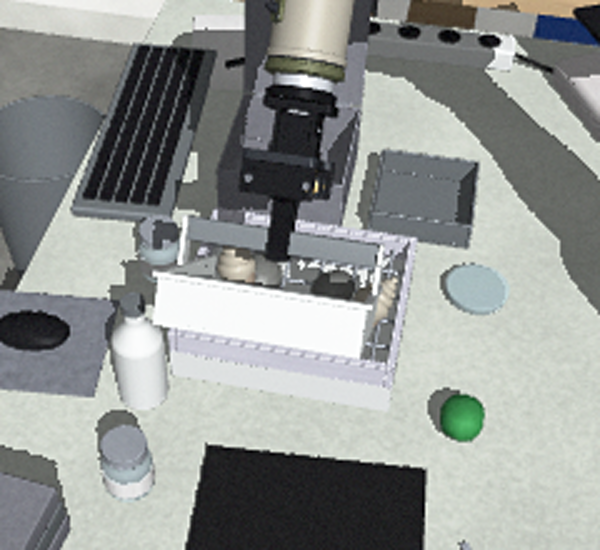

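Tipped 40°, the load is down to about the empty tub's weight, and pieces show on the screen at (238,265), (333,285), (383,300). I'll tip a bit further for stragglers, then lift away.

Emit:
arm_command(xyz=[[0,-0.004,0.003],[0,-0.0085,0.006],[0,-0.013,0.009],[0,-0.0175,0.0115],[0,-0.022,0.014],[0,-0.0265,0.0165],[0,-0.0265,0.0165],[0,-0.0265,0.0165],[0,-0.0265,0.0165],[0,-0.0265,0.04],[0,-0.0265,0.08],[0,-0.0265,0.12],[0,-0.0265,0.12],[0,-0.0265,0.12]], rot=[[0.03,0,0],[0.06,0,0],[0.09,0,0],[0.12,0,0],[0.15,0,0],[0.175,0,0],[0.175,0,0],[0.175,0,0],[0.175,0,0],[0.175,0,0],[0.175,0,0],[0.175,0,0],[0.175,0,0],[0.175,0,0]])

```text
time: 18.62
ee_pos: [0.5504, 0.1344, 0.3922]
eef_rot: [-0.001, 0.906, 0.422, 0.002]
ft_force: [-0.1, 0.7, -4.1]
width: 0.0135
grip_force: 55.0
```

Run:
```python
from h import *
save('side','7.png',(170,60,410,280),2.5)
r.camera('top')
s=r.read_state();print(s['ee_pos'],s['eef_rot'],s['ft_force'])
```

```text
[0.54961307 0.13448345 0.38897222] [ 7.28078446e-04  9.06392103e-01  4.22435695e-01 -9.53005838e-04] [-0.49327868  0.33687777 -2.25976888]
```

View pics/7.png

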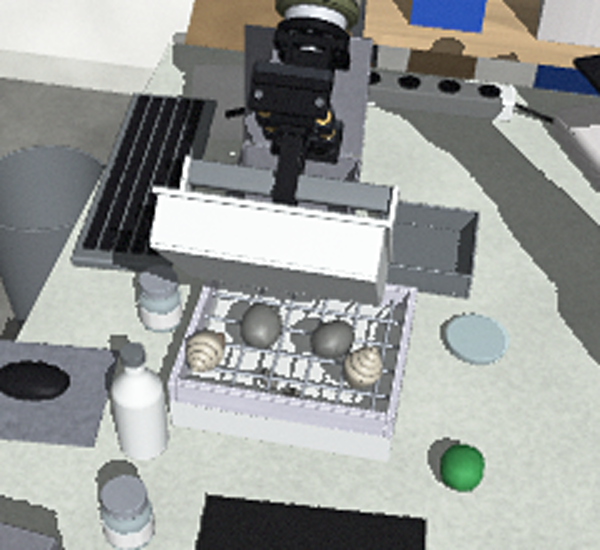

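Two whelks at (205,350), (362,365) and two stones at (262,325), (333,340) in the crop lie on the wires, pebbles are below, and the tub is empty. I'm bringing the tub back to the mat.

Emit:
arm_command(xyz=[[0,0.02,0.0],[-0.01,0.04,0.0],[-0.02,0.07,0.0],[-0.03,0.1,0.0],[-0.04,0.13,0.0],[-0.05,0.16,0.0],[-0.06,0.19,-0.03],[-0.07,0.22,-0.06],[-0.078,0.249,-0.09],[-0.078,0.249,-0.12],[-0.078,0.249,-0.15],[-0.078,0.249,-0.15],[-0.078,0.249,-0.15]], rot=[[-0.087,0,0],[-0.174,0,0],[-0.261,0,0],[-0.348,0,0],[-0.435,0,0],[-0.522,0,0],[-0.609,0,0],[-0.696,0,0],[-0.783,0,0],[-0.8725,0,0],[-0.8725,0,0],[-0.8725,0,0],[-0.8725,0,0]])

```text
time: 19.8
ee_pos: [0.4711, 0.3821, 0.2377]
eef_rot: [0.001, 1.0, -0.001, -0.002]
ft_force: [0.8, -0.2, -1.0]
width: 0.0134
grip_force: 55.0
```

Run:
```python
from h import *
r.camera('side');r.camera('top')
s=r.read_state();print(s['ee_pos'],s['eef_rot'],s['ft_force'])
for c in ['top','side']:
  for l in ['tub','tub_handle','tub_lip']:find('spot_point',l,c,1)
```

```text
[0.47316638 0.38235739 0.2418466 ] [1.95291496e-03 9.99997241e-01 1.02806289e-03 8.05052956e-04] [ 0.2551998   0.05715729 -2.56481654]
spot tub top 0.58 [0.521 0.107 0.017] px [283. 224.]
spot tub_lip top 0.55 [0.472 0.218 0.186] px [243. 237.]
spot tub side 0.74 [0.468 0.383 0.159] px [294. 281.]
spot tub_handle side 0.72 [0.469 0.383 0.254] px [295. 259.]
spot tub_lip side 0.91 [0.467 0.219 0.186] px [306. 226.]
```

Emit:
arm_command(xyz=[[0.001,0.001,-0.03],[0.001,0.001,-0.06],[0.001,0.001,-0.09],[0.001,0.001,-0.12],[0.001,0.001,-0.14],[0.001,0.001,-0.15],[0.001,0.001,-0.155],[0.001,0.001,-0.159],[0.001,0.001,-0.162],[0.001,0.001,-0.163],[0.001,0.001,-0.163]], rot=[[0,0,0.02],[0,0,0.05],[0,0,0.07],[0,0,0.07],[0,0,0.07],[0,0,0.07],[0,0,0.07],[0,0,0.07],[0,0,0.07],[0,0,0.07],[0,0,0.07]])

```text
time: 21.12
ee_pos: [0.4734, 0.3845, 0.0778]
eef_rot: [-0.034, 0.999, 0.001, 0.0]
ft_force: [-0.2, 0.7, -1.8]
width: 0.0136
grip_force: 55.0
```

Emit:
arm_command(xyz=[[0,0,-0.001],[0,0,-0.002],[0,0,-0.002]], rot=[[0,0,0],[0,0,0],[0,0,0]])

```text
time: 21.37
ee_pos: [0.4736, 0.3847, 0.0773]
eef_rot: [-0.034, 0.999, 0.001, 0.001]
ft_force: [-4.6, -4.0, 12.2]
width: 0.0133
grip_force: 55.0
```

Emit:
arm_command(xyz=[[0,0,0],[0,0,0],[0,0,0],[0,0,0],[0,0,0],[0,0,0],[0,0,0.03],[0,0,0.07],[0,0,0.11],[0,0,0.15],[0,0,0.2],[0,0,0.2],[0,0,0.2]], rot=[[0,0,0],[0,0,0],[0,0,0],[0,0,0],[0,0,0],[0,0,0],[0,0,0],[0,0,0],[0,0,0],[0,0,0],[0,0,0],[0,0,0],[0,0,0]], grip=0.6)

```text
time: 22.45
ee_pos: [0.4742, 0.3853, 0.2792]
eef_rot: [-0.034, 0.999, 0.003, 0.003]
ft_force: [0.4, 0.6, 0.2]
width: 0.0528
grip_force: 0.0
```

Run:
```python
from h import *
A=r.camera('side');B=r.camera('top')
c=lambda a,x,y:cv2.resize(a[y:y+150,x:x+130,::-1],None,fx=3,fy=3,interpolation=cv2.INTER_CUBIC)
cv2.imwrite('pics/8.png',np.hstack([c(A,230,140),c(B,255,145)]))
s=r.read_state();print(s['ee_pos'],s['eef_rot'],s['ft_force'])
for c in ['top','side']:
  for l in ['tub','tub_lip']:find('spot_point',l,c,1)
  for l in ['stone0','whelk0','pebble0']:find('spot_point',l,c,6,.3)
  for l in ['whelk0']:find('look_for',l,c,6,.3)
  find('spot_point','case_lid_handle',c,1)
```

```text
[0.47296712 0.38415022 0.27457739] [-3.41099962e-02  9.99418045e-01  2.80301243e-04  2.75688201e-06] [-0.3539117  -0.11315882 -0.6642534 ]
spot tub top 0.81 [ 0.466  0.385 -0.003] px [191. 245.]
spot tub_lip top 0.82 [0.485 0.222 0.023] px [245. 237.]
spot stone0 top 0.84 [0.596 0.007 0.089] px [319. 194.]
spot stone0 top 0.79 [0.326 0.645 0.024] px [ 99. 294.]
spot stone0 top 0.75 [0.503 0.012 0.084] px [318. 227.]
spot stone0 top 0.59 [0.319 0.138 0.024] px [275. 293.]
spot whelk0 top 0.6 [0.66  0.078 0.094] px [293. 172.]
spot whelk0 top 0.59 [0.458 0.057 0.091] px [302. 243.]
spot pebble0 top 0.63 [0.547 0.067 0.015] px [297. 215.]
spot pebble0 top 0.45 [0.586 0.039 0.016] px [306. 202.]
spot pebble0 top 0.43 [0.518 0.104 0.016] px [284. 225.]
look whelk0 top 0.68 [0.66  0.077 0.106] px [293. 172.]
look whelk0 top 0.61 [0.49  0.286 0.007] px [224. 236.]
look whelk0 top 0.55 [0.457 0.06  0.109] px [302. 243.]
look whelk0 top 0.31 [ 0.593  0.313 -0.   ] px [215. 202.]
spot case_lid_handle top 0.92 [ 0.622 -0.425  0.245] px [494. 171.]
spot tub side 0.96 [0.471 0.387 0.   ] px [291. 313.]
spot tub_lip side 0.83 [0.481 0.218 0.024] px [298. 259.]
spot stone0 side 0.63 [0.333 0.647 0.021] px [329. 419.]
spot stone0 side 0.57 [0.32  0.135 0.028] px [354. 246.]
spot stone0 side 0.49 [0.604 0.007 0.084] px [273. 190.]
spot whelk0 side 0.56 [0.66  0.075 0.091] px [252. 201.]
spot whelk0 side 0.43 [0.464 0.055 0.084] px [314. 208.]
spot pebble0 side 0.59 [0.583 0.03  0.02 ] px [278. 209.]
look whelk0 side 0.74 [0.653 0.089 0.104] px [252. 201.]
look whelk0 side 0.57 [ 0.756 -0.036  0.056] px [233. 181.]
look whelk0 side 0.46 [0.448 0.068 0.1  ] px [318. 208.]
spot case_lid_handle side 0.89 [ 0.62  -0.429  0.249] px [295.  75.]
```

View pics/8.png

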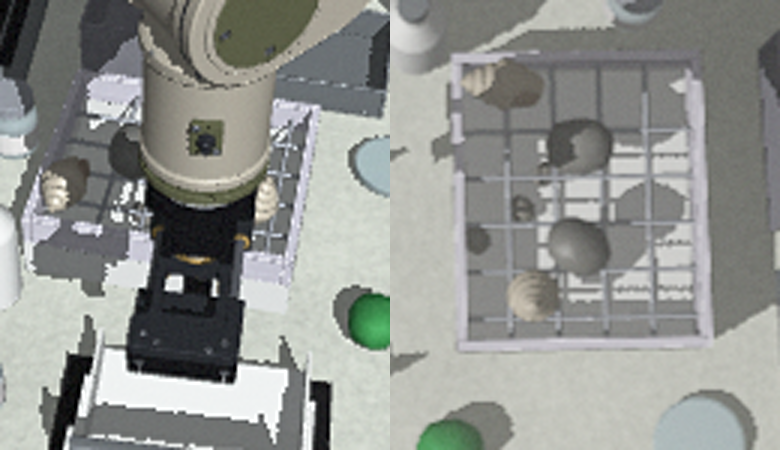

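The tub stands empty on the mat centre. The stones are at (580,147) and (580,245) in the right crop, the whelks at (505,85) and (533,295), and pebbles in the catch tray at (480,240), (522,207) and (545,170). I take the near stone first.

Emit:
arm_command(xyz=[[0.03,-0.374,0],[0.03,-0.374,0],[0.03,-0.374,0],[0.03,-0.374,0],[0.03,-0.374,0],[0.03,-0.374,0],[0.03,-0.374,0],[0.03,-0.374,0],[0.03,-0.374,0],[0.03,-0.374,0],[0.03,-0.374,-0.04],[0.03,-0.374,-0.08],[0.03,-0.374,-0.1],[0.03,-0.374,-0.1],[0.03,-0.374,-0.1]], rot=[[0,0,0],[0,0,-0.05],[0,0,-0.05],[0,0,-0.05],[0,0,-0.05],[0,0,-0.05],[0,0,-0.05],[0,0,-0.05],[0,0,-0.05],[0,0,-0.05],[0,0,-0.05],[0,0,-0.05],[0,0,-0.05],[0,0,-0.05],[0,0,-0.05]], grip=1, squeeze=30)

```text
time: 24.5
ee_pos: [0.5027, 0.0103, 0.175]
eef_rot: [-0.009, 1.0, 0.0, -0.001]
ft_force: [0.1, -0.1, 0.6]
width: 0.087
grip_force: 0.0
```

Run:
```python
from h import *
A=r.camera('side');B=r.camera('top')
s=r.read_state();print(s['ee_pos'],s['eef_rot'],s['ft_force'],s['joint_positions'])
for c in ['top','side']:
  for l in ['stone0','whelk0']:find('spot_point',l,c,6,.3)
```

```text
[0.50412722 0.01041342 0.17697009] [-9.13431310e-03  9.99957241e-01  5.00191233e-04  1.35279602e-03] [ 0.01885785 -0.56201456  0.02992103] [-0.28243189  0.09204352  0.18206927  1.84866514 -0.01866129  1.19966939
  1.4946698 ]
spot stone0 top 0.9 [0.329 0.646 0.023] px [ 99. 293.]
spot stone0 top 0.7 [0.318 0.136 0.025] px [275. 294.]
spot stone0 top 0.51 [0.507 0.012 0.086] px [318. 226.]
spot stone0 top 0.46 [0.599 0.01  0.086] px [317. 194.]
spot whelk0 top 0.61 [0.456 0.056 0.09 ] px [303. 244.]
spot whelk0 top 0.54 [0.66  0.08  0.094] px [292. 173.]
spot stone0 side 0.76 [0.318 0.133 0.03 ] px [355. 245.]
spot stone0 side 0.69 [0.329 0.645 0.023] px [331. 418.]
spot stone0 side 0.67 [0.6   0.006 0.09 ] px [275. 189.]
spot stone0 side 0.48 [0.509 0.009 0.083] px [302. 195.]
spot whelk0 side 0.7 [ 0.619 -0.428  0.247] px [295.  76.]
spot whelk0 side 0.64 [0.461 0.052 0.084] px [315. 207.]
spot whelk0 side 0.63 [0.656 0.078 0.092] px [252. 201.]
```

Emit:
arm_command(xyz=[[0.003,0,-0.04],[0.003,0,-0.08],[0.003,0,-0.1],[0.003,0,-0.103],[0.003,0,-0.103]], rot=[[0,0,0],[0,0,0],[0,0,0],[0,0,0],[0,0,0]])

```text
time: 25.22
ee_pos: [0.5057, 0.0101, 0.0718]
eef_rot: [-0.009, 1.0, 0.0, -0.001]
ft_force: [0.3, -0.1, 0.7]
width: 0.0868
grip_force: 0.0
```

Emit:
arm_command(xyz=[[0,0,0],[0,0,0],[0,0,0],[0,0,0],[0,0,0],[0,0,0],[0,0,0],[0,0,0]], rot=[[0,0,0],[0,0,0],[0,0,0],[0,0,0],[0,0,0],[0,0,0],[0,0,0],[0,0,0]], grip=0)

```text
time: 25.88
ee_pos: [0.5068, 0.0105, 0.0729]
eef_rot: [-0.009, 1.0, 0.001, 0.001]
ft_force: [-0.6, 0.4, 6.1]
width: 0.0635
grip_force: 29.9
```

Emit:
arm_command(xyz=[[0,0,0.03],[0,0,0.07],[0,0,0.1],[0,0,0.12],[0,0,0.12]], rot=[[0,0,0],[0,0,0],[0,0,0],[0,0,0],[0,0,0]])

```text
time: 26.3
ee_pos: [0.508, 0.0102, 0.1964]
eef_rot: [-0.009, 1.0, 0.001, 0.003]
ft_force: [0.9, 0.8, -2.2]
width: 0.0635
grip_force: 29.9
```

Emit:
arm_command(xyz=[[-0.129,-0.276,0],[-0.129,-0.276,0],[-0.129,-0.276,0],[-0.129,-0.276,0],[-0.129,-0.276,0],[-0.129,-0.276,0],[-0.129,-0.276,0],[-0.129,-0.276,0],[-0.129,-0.276,-0.01],[-0.129,-0.276,-0.05],[-0.129,-0.276,-0.09],[-0.129,-0.276,-0.13],[-0.129,-0.276,-0.155],[-0.129,-0.276,-0.171],[-0.129,-0.276,-0.171],[-0.129,-0.276,-0.171]], rot=[[0,0,0],[0,0,0],[0,0,0],[0,0,0],[0,0,0],[0,0,0],[0,0,0],[0,0,0],[0,0,0],[0,0,0],[0,0,0],[0,0,0],[0,0,0],[0,0,0],[0,0,0],[0,0,0]])

```text
time: 27.63
ee_pos: [0.376, -0.2648, 0.0197]
eef_rot: [-0.009, 1.0, 0.001, -0.002]
ft_force: [0.1, -0.2, -1.4]
width: 0.0585
grip_force: 29.1
```

Emit:
arm_command(xyz=[[0,0,0],[0,0,0],[0,0,0],[0,0,0],[0,0,0],[0,0,0.03],[0,0,0.07],[0,0,0.11],[0,0,0.14],[0,0,0.17],[0,0,0.17]], rot=[[0,0,0],[0,0,0],[0,0,0],[0,0,0],[0,0,0],[0,0,0],[0,0,0],[0,0,0],[0,0,0],[0,0,0],[0,0,0]], grip=0.85)

```text
time: 28.55
ee_pos: [0.3794, -0.2673, 0.1968]
eef_rot: [-0.009, 1.0, -0.001, 0.004]
ft_force: [0.5, 0.6, 0.1]
width: 0.0744
grip_force: 0.0
```

Run:
```python
from h import *
A=r.camera('side');B=r.camera('top')
s=r.read_state();print(s['ee_pos'],s['eef_rot'],s['ft_force'],s['joint_positions'])
for c in ['top','side']:
  for l in ['stone0','whelk0']:find('spot_point',l,c,6,.3)
```

```text
[ 0.37758636 -0.26602173  0.19189417] [-9.14569144e-03  9.99957255e-01  6.07346911e-05  1.35693127e-03] [ 0.24595535  0.71840536 -1.21956802] [ 0.0072827  -0.03622547  0.50388774  1.94020799  0.01700723  1.23086142
  2.09434831]
spot stone0 top 0.84 [0.316 0.139 0.024] px [274. 294.]
spot stone0 top 0.8 [0.326 0.644 0.025] px [100. 294.]
spot stone0 top 0.74 [0.601 0.007 0.089] px [319. 193.]
spot whelk0 top 0.59 [0.662 0.078 0.094] px [293. 172.]
spot whelk0 top 0.53 [0.455 0.057 0.089] px [302. 244.]
spot stone0 side 0.76 [0.318 0.137 0.027] px [355. 247.]
spot stone0 side 0.72 [ 0.378 -0.271  0.035] px [349. 157.]
spot stone0 side 0.57 [0.332 0.645 0.023] px [330. 418.]
spot stone0 side 0.54 [0.603 0.009 0.085] px [274. 190.]
spot whelk0 side 0.72 [0.662 0.075 0.091] px [251. 201.]
spot whelk0 side 0.69 [ 0.623 -0.379  0.091] px [290. 119.]
spot whelk0 side 0.46 [0.462 0.056 0.084] px [314. 208.]
```

Emit:
arm_command(xyz=[[0.223,0.274,0.02],[0.223,0.274,0.02],[0.223,0.274,0.02],[0.223,0.274,0.02],[0.223,0.274,0.02],[0.223,0.274,0.02],[0.223,0.274,0.02],[0.223,0.274,0.02],[0.223,0.274,0.02],[0.223,0.274,0.0],[0.223,0.274,-0.03],[0.223,0.274,-0.06],[0.223,0.274,-0.1],[0.223,0.274,-0.122],[0.223,0.274,-0.122],[0.223,0.274,-0.122]], rot=[[0,0,0],[0,0,0],[0,0,0],[0,0,0],[0,0,0],[0,0,0],[0,0,0],[0,0,0],[0,0,0],[0,0,0],[0,0,0],[0,0,0],[0,0,0],[0,0,0],[0,0,0],[0,0,0]], grip=1, squeeze=40)

```text
time: 30.18
ee_pos: [0.5989, 0.0079, 0.0676]
eef_rot: [-0.009, 1.0, -0.0, -0.002]
ft_force: [1.1, -0.6, 0.7]
width: 0.0871
grip_force: 0.0
```

Emit:
arm_command(xyz=[[0,0,0],[0,0,0],[0,0,0],[0,0,0],[0,0,0],[0,0,0],[0,0,0],[0,0,0]], rot=[[0,0,0],[0,0,0],[0,0,0],[0,0,0],[0,0,0],[0,0,0],[0,0,0],[0,0,0]], grip=0)

```text
time: 30.85
ee_pos: [0.6007, 0.0071, 0.0699]
eef_rot: [-0.009, 1.0, -0.0, 0.001]
ft_force: [-0.5, -5.2, 6.3]
width: 0.0657
grip_force: 40.0
```

Emit:
arm_command(xyz=[[0,0,0.03],[0,0,0.07],[0,0,0.1],[0,0,0.13],[0,0,0.13]], rot=[[0,0,0],[0,0,0],[0,0,0],[0,0,0],[0,0,0]])

```text
time: 31.27
ee_pos: [0.6025, 0.0088, 0.2053]
eef_rot: [-0.009, 1.0, 0.001, 0.004]
ft_force: [1.3, -0.6, -1.3]
width: 0.0658
grip_force: 40.0
```

Emit:
arm_command(xyz=[[-0.152,-0.274,0],[-0.152,-0.274,0],[-0.152,-0.274,0],[-0.152,-0.274,0],[-0.152,-0.274,0],[-0.152,-0.274,0],[-0.152,-0.274,0],[-0.152,-0.274,0],[-0.152,-0.274,-0.02],[-0.152,-0.274,-0.06],[-0.152,-0.274,-0.1],[-0.152,-0.274,-0.135],[-0.152,-0.274,-0.16],[-0.152,-0.274,-0.176],[-0.152,-0.274,-0.176],[-0.152,-0.274,-0.176]], rot=[[0,0,0],[0,0,0],[0,0,0],[0,0,0],[0,0,0],[0,0,0],[0,0,0],[0,0,0],[0,0,0],[0,0,0],[0,0,0],[0,0,0],[0,0,0],[0,0,0],[0,0,0],[0,0,0]])

```text
time: 32.6
ee_pos: [0.4474, -0.2653, 0.0224]
eef_rot: [-0.009, 1.0, 0.001, -0.001]
ft_force: [-0.2, -0.4, -0.8]
width: 0.0663
grip_force: 40.0
```

Emit:
arm_command(xyz=[[0,0,0],[0,0,0],[0,0,0],[0,0,0],[0,0,0],[0,0,0.03],[0,0,0.07],[0,0,0.11],[0,0,0.14],[0,0,0.18],[0,0,0.18]], rot=[[0,0,0],[0,0,0],[0,0,0],[0,0,0],[0,0,0],[0,0,0],[0,0,0],[0,0,0],[0,0,0],[0,0,0],[0,0,0]], grip=0.85)

```text
time: 33.52
ee_pos: [0.4508, -0.2676, 0.2106]
eef_rot: [-0.009, 1.0, -0.001, 0.005]
ft_force: [1.1, -1.4, 1.1]
width: 0.074
grip_force: 0.0
```

Run:
```python
from h import *
A=r.camera('side');B=r.camera('top')
c=lambda a,x,y:cv2.resize(a[y:y+130,x:x+130,::-1],None,fx=3,fy=3,interpolation=cv2.INTER_CUBIC)
cv2.imwrite('pics/9.png',np.hstack([c(A,230,140),c(B,255,145)]))
s=r.read_state();print(s['ee_pos'],s['eef_rot'],s['ft_force'],s['joint_positions'])
for c in ['top','side']:
  for l in ['stone0','whelk0']:find('spot_point',l,c,6,.3)
  for l in ['whelk0']:find('look_for',l,c,6,.3)
```

```text
[ 0.448872   -0.26621743  0.20465078] [-9.13181330e-03  9.99956606e-01 -1.46508446e-04  1.83693897e-03] [-0.53414685  0.32706216 -1.34936269] [ 0.01723757  0.1082516   0.46606575  1.78289269 -0.05257849  1.25893839
  2.08599017]
spot stone0 top 0.81 [0.318 0.138 0.025] px [275. 294.]
spot stone0 top 0.75 [ 0.374 -0.264  0.029] px [412. 271.]
spot stone0 top 0.59 [0.328 0.646 0.025] px [ 99. 294.]
spot stone0 top 0.38 [ 0.447 -0.266  0.032] px [412. 246.]
spot whelk0 top 0.7 [0.455 0.058 0.089] px [302. 244.]
spot whelk0 top 0.62 [0.66  0.078 0.097] px [293. 172.]
look whelk0 top 0.6 [0.657 0.08  0.112] px [292. 172.]
spot stone0 side 0.79 [0.333 0.646 0.021] px [329. 419.]
spot stone0 side 0.62 [ 0.456 -0.271  0.034] px [328. 154.]
spot whelk0 side 0.65 [0.657 0.075 0.092] px [253. 201.]
look whelk0 side 0.74 [0.658 0.089 0.105] px [251. 201.]
look whelk0 side 0.57 [0.463 0.066 0.098] px [314. 207.]
```

View pics/9.png

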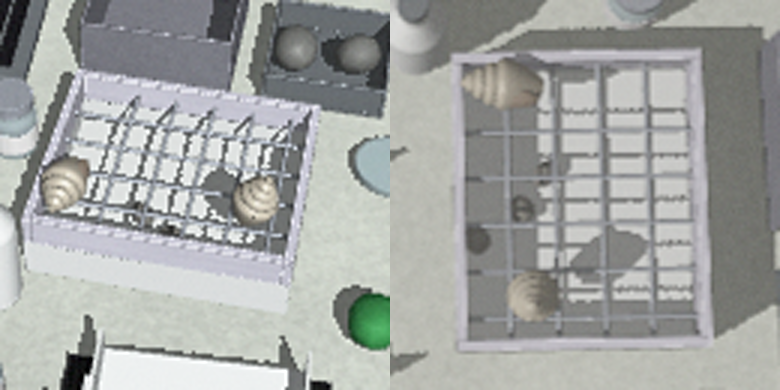

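Both stones are in the tray. One whelk stands tip up in an opening at (533,295). The other lies along y against the rim at (505,85). I take the standing one first.

Emit:
arm_command(xyz=[[0.009,0.322,0],[0.009,0.322,0],[0.009,0.322,0],[0.009,0.322,0],[0.009,0.322,0],[0.009,0.322,0],[0.009,0.322,0],[0.009,0.322,0],[0.009,0.322,0],[0.009,0.322,-0.02],[0.009,0.322,-0.04],[0.009,0.322,-0.07],[0.009,0.322,-0.1],[0.009,0.322,-0.13],[0.009,0.322,-0.13],[0.009,0.322,-0.13]], rot=[[0,0,0],[0,0,0],[0,0,0],[0,0,0],[0,0,0],[0,0,0],[0,0,0],[0,0,0],[0,0,0],[0,0,0],[0,0,0],[0,0,0],[0,0,0],[0,0,0],[0,0,0],[0,0,0]], grip=0.8, squeeze=20)

```text
time: 35.25
ee_pos: [0.4558, 0.0557, 0.0721]
eef_rot: [-0.009, 1.0, -0.0, -0.002]
ft_force: [0.3, 0.5, 0.1]
width: 0.0698
grip_force: 0.0
```

Emit:
arm_command(xyz=[[0,0,0],[0,0,0],[0,0,0],[0,0,0],[0,0,0],[0,0,0],[0,0,0]], rot=[[0,0,0],[0,0,0],[0,0,0],[0,0,0],[0,0,0],[0,0,0],[0,0,0]], grip=0)

```text
time: 35.83
ee_pos: [0.458, 0.0557, 0.0744]
eef_rot: [-0.009, 1.0, 0.0, 0.001]
ft_force: [-0.8, -4.2, 7.2]
width: 0.0539
grip_force: 19.7
```

Emit:
arm_command(xyz=[[0,0,0.02],[0,0,0.05],[0,0,0.09],[0,0,0.13],[0,0,0.13]], rot=[[0,0,0],[0,0,0],[0,0,0],[0,0,0],[0,0,0]])

```text
time: 36.25
ee_pos: [0.4604, 0.057, 0.2111]
eef_rot: [-0.009, 1.0, 0.002, 0.006]
ft_force: [1.1, 0.6, 0.5]
width: 0.0541
grip_force: 19.8
```

Emit:
arm_command(xyz=[[0.122,-0.307,0],[0.122,-0.307,0],[0.122,-0.307,0],[0.122,-0.307,0],[0.122,-0.307,0],[0.122,-0.307,0],[0.122,-0.307,0],[0.122,-0.307,0],[0.122,-0.307,0],[0.122,-0.307,-0.03],[0.122,-0.307,-0.07],[0.122,-0.307,-0.11],[0.122,-0.307,-0.14],[0.122,-0.307,-0.16],[0.122,-0.307,-0.16],[0.122,-0.307,-0.16]], rot=[[0,0,0],[0,0,0],[0,0,0],[0,0,0],[0,0,0],[0,0,0],[0,0,0],[0,0,0],[0,0,0],[0,0,0],[0,0,0],[0,0,0],[0,0,0],[0,0,0],[0,0,0],[0,0,0]])

```text
time: 37.58
ee_pos: [0.5788, -0.2505, 0.043]
eef_rot: [-0.009, 1.0, 0.001, -0.001]
ft_force: [-0.2, 0.3, 0.8]
width: 0.0542
grip_force: 19.8
```

Emit:
arm_command(xyz=[[0,0,0],[0,0,0],[0,0,0],[0,0,0],[0,0,0],[0,0,0.03],[0,0,0.07],[0,0,0.11],[0,0,0.14],[0,0,0.16],[0,0,0.16]], rot=[[0,0,0],[0,0,0],[0,0,0],[0,0,0],[0,0,0],[0,0,0],[0,0,0],[0,0,0],[0,0,0],[0,0,0],[0,0,0]], grip=0.8)

```text
time: 38.5
ee_pos: [0.581, -0.2519, 0.2087]
eef_rot: [-0.009, 1.0, -0.001, 0.004]
ft_force: [-0.3, -0.4, 0.3]
width: 0.0696
grip_force: 0.0
```

Run:
```python
from h import *
A=r.camera('side');B=r.camera('top')
s=r.read_state();print(s['ee_pos'],s['eef_rot'],s['ft_force'],s['joint_positions'])
for c in ['top','side']:
  for l in ['whelk0']:find('spot_point',l,c,6,.3)
  for l in ['whelk0']:find('look_for',l,c,6,.3)
  find('spot_point','case_lid_handle',c,1)
  find('spot_point','wash_bottle',c,1)
```

```text
[ 0.57933102 -0.25093833  0.2037383 ] [-9.12623338e-03  9.99957986e-01  1.16867396e-04  8.50606636e-04] [ 0.34806099  0.34480908 -0.80262468] [ 0.03326164  0.36541845  0.39468674  1.491314   -0.14355466  1.31186075
  2.03012595]
spot whelk0 top 0.77 [ 0.566 -0.22   0.033] px [394. 206.]
spot whelk0 top 0.59 [0.661 0.079 0.094] px [292. 172.]
spot whelk0 top 0.46 [0.545 0.061 0.015] px [299. 215.]
look whelk0 top 0.7 [0.657 0.077 0.108] px [294. 173.]
look whelk0 top 0.67 [ 0.562 -0.211  0.054] px [393. 206.]
spot wash_bottle top 0.63 [0.719 0.163 0.003] px [263. 160.]
spot whelk0 side 0.71 [0.659 0.077 0.095] px [252. 200.]
look whelk0 side 0.68 [0.653 0.09  0.108] px [252. 201.]
look whelk0 side 0.4 [0.47  0.383 0.009] px [291. 310.]
spot case_lid_handle side 0.75 [ 0.623 -0.429  0.249] px [294.  75.]
spot wash_bottle side 0.63 [ 0.722  0.158 -0.001] px [228. 236.]
```

Emit:
arm_command(xyz=[[0.08,0.324,0.0],[0.08,0.324,0.0],[0.08,0.324,0.0],[0.08,0.324,0.0],[0.08,0.324,0.0],[0.08,0.324,0.0],[0.08,0.324,0.0],[0.08,0.324,0.0],[0.08,0.324,0.0],[0.08,0.324,0.0],[0.08,0.324,0.0],[0.08,0.324,0.0],[0.08,0.324,0.0],[0.08,0.324,0.0],[0.08,0.324,-0.03],[0.08,0.324,-0.06],[0.08,0.324,-0.06],[0.08,0.324,-0.06]], rot=[[0,0,-0.12],[0,0,-0.24],[0,0,-0.36],[0,0,-0.48],[0,0,-0.6],[0,0,-0.72],[0,0,-0.84],[0,0,-0.96],[0,0,-1.08],[0,0,-1.2],[0,0,-1.32],[0,0,-1.44],[0,0,-1.56],[0,0,-1.68],[0,0,-1.68],[0,0,-1.68],[0,0,-1.68],[0,0,-1.68]], grip=1)

```text
time: 40.5
ee_pos: [0.658, 0.0732, 0.1419]
eef_rot: [0.738, 0.674, -0.001, -0.001]
ft_force: [-0.2, -0.6, 0.7]
width: 0.0871
grip_force: 0.0
```

Run:
```python
from h import *
save('side','10.png',(200,120,330,230),4.5)
B=r.camera('top')
s=r.read_state();print(s['ee_pos'],s['eef_rot'],s['ft_force'],s['joint_positions'])
for c in ['top','side']:
  for l in ['whelk0']:find('spot_point',l,c,6,.3)
```

```text
[0.65982868 0.07307487 0.14474489] [0.7385488  0.67419893 0.00094282 0.00076692] [ 0.69204492 -0.04719851  0.92710104] [-0.55472179  0.49952104  0.52045339  1.47365274 -0.25508202  1.23367236
 -0.09416423]
spot whelk0 top 0.63 [ 0.567 -0.22   0.033] px [394. 205.]
spot whelk0 side 0.67 [0.658 0.076 0.093] px [252. 201.]
```

View pics/10.png

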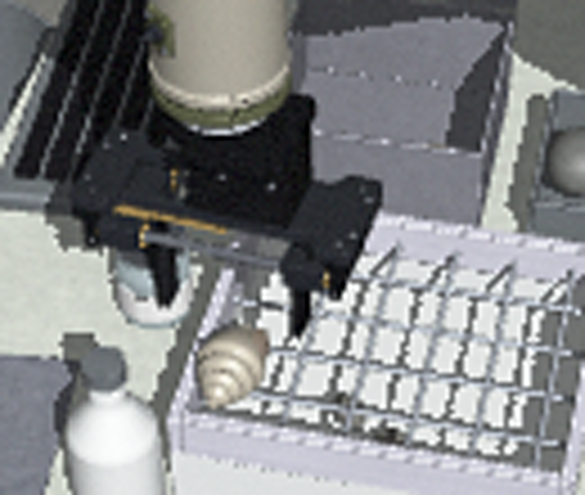

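The open fingers straddle the whelk at (230,365), with the left finger outside the rim and clear of bottle and jar. I go down with the tips just above the rim.

Emit:
arm_command(xyz=[[0,0.002,-0.03],[0,0.002,-0.05],[0,0.002,-0.0565],[0,0.002,-0.0565],[0,0.002,-0.0565]], rot=[[0,0,0],[0,0,0],[0,0,0],[0,0,0],[0,0,0]])

```text
time: 41.12
ee_pos: [0.6597, 0.075, 0.0878]
eef_rot: [0.739, 0.674, 0.001, 0.001]
ft_force: [0.6, -0.6, 0.8]
width: 0.0869
grip_force: 0.0
```

Emit:
arm_command(xyz=[[0,0,0],[0,0,0],[0,0,0],[0,0,0],[0,0,0],[0,0,0],[0,0,0],[0,0,0],[0,0,0]], rot=[[0,0,0],[0,0,0],[0,0,0],[0,0,0],[0,0,0],[0,0,0],[0,0,0],[0,0,0],[0,0,0]], grip=0, squeeze=15)

```text
time: 41.87
ee_pos: [0.659, 0.0751, 0.0865]
eef_rot: [0.739, 0.674, 0.0, 0.0]
ft_force: [-0.1, -0.7, 1.2]
width: 0.0527
grip_force: 15.0
```

Emit:
arm_command(xyz=[[0,0,0.01],[0,0,0.03],[0,0,0.06],[0,0,0.1],[0,0,0.13],[0,0,0.13]], rot=[[0,0,0],[0,0,0],[0,0,0],[0,0,0],[0,0,0],[0,0,0]])

```text
time: 42.37
ee_pos: [0.6618, 0.0749, 0.2246]
eef_rot: [0.739, 0.674, 0.005, 0.003]
ft_force: [1.0, 0.1, -0.8]
width: 0.0533
grip_force: 15.0
```

Emit:
arm_command(xyz=[[-0.01,-0.035,0],[-0.01,-0.07,0],[-0.01,-0.105,0],[-0.01,-0.14,0],[-0.01,-0.175,0],[-0.01,-0.21,0],[-0.01,-0.245,0],[-0.01,-0.28,0],[-0.01,-0.315,0],[-0.01,-0.345,0],[-0.01,-0.345,-0.03],[-0.01,-0.345,-0.065],[-0.01,-0.345,-0.1],[-0.01,-0.345,-0.135],[-0.01,-0.345,-0.16],[-0.01,-0.345,-0.1725],[-0.01,-0.345,-0.1725],[-0.01,-0.345,-0.1725]], rot=[[0,0,0],[0,0,0],[0,0,0],[0,0,0],[0,0,0],[0,0,0],[0,0,0],[0,0,0],[0,0,0],[0,0,0],[0,0,0],[0,0,0],[0,0,0],[0,0,0],[0,0,0],[0,0,0],[0,0,0],[0,0,0]])

```text
time: 43.87
ee_pos: [0.6494, -0.2701, 0.0449]
eef_rot: [0.739, 0.674, 0.0, 0.001]
ft_force: [0.1, 0.7, 1.2]
width: 0.053
grip_force: 15.0
```

Emit:
arm_command(xyz=[[0,0,0],[0,0,0],[0,0,0],[0,0,0],[0,0,0.03],[0,0,0.07],[0,0,0.11],[0,0,0.15],[0,0,0.19],[0,0.0,0.23],[0,0.0,0.26],[0,0.0,0.26]], rot=[[0,0,0],[0,0,0],[0,0,0],[0,0,0],[0,0,0],[0,0,0],[0,0,0],[0,0,0],[0,0,0],[0,0,0],[0,0,0],[0,0,0]], grip=0.72)

```text
time: 44.87
ee_pos: [0.6504, -0.2711, 0.3125]
eef_rot: [0.738, 0.674, 0.003, 0.005]
ft_force: [0.8, -0.8, 1.5]
width: 0.0629
grip_force: 0.0
```

Run:
```python
from h import *
A=r.camera('side');B=r.camera('top')
cv2.imwrite('pics/11.png',np.hstack([cv2.resize(A[60:280,200:420,::-1],(400,400)),cv2.resize(B[130:310,260:440,::-1],(400,400))]))
s=r.read_state();print(s['ee_pos'],s['eef_rot'],s['ft_force'],s['joint_positions'])
for c in ['top','side']:
  for l in ['whelk0','stone0']:find('spot_point',l,c,6,.3)
  for l in ['pebble0']:find('look_for',l,c,6,.3)
  find('spot_point','case_lid_handle',c,1)
```

```text
[ 0.64930556 -0.2702975   0.30580441] [0.73856257 0.67418248 0.00093409 0.0015639 ] [ 0.01742934 -0.33738432 -0.9370044 ] [-0.04919337  0.54155858  0.6377186   1.10372952 -0.31275989  1.58327934
  0.42028132]
spot whelk0 top 0.79 [ 0.565 -0.217  0.033] px [393. 206.]
spot whelk0 top 0.68 [ 0.658 -0.266  0.034] px [408. 174.]
spot stone0 top 0.66 [ 0.449 -0.27   0.033] px [413. 245.]
spot stone0 top 0.55 [0.33  0.646 0.023] px [ 99. 293.]
spot stone0 top 0.54 [0.319 0.138 0.024] px [274. 293.]
look pebble0 top 0.68 [ 0.555 -0.006  0.006] px [321. 212.]
look pebble0 top 0.55 [0.544 0.064 0.021] px [298. 216.]
look pebble0 top 0.52 [0.579 0.038 0.026] px [306. 204.]
look pebble0 top 0.37 [0.514 0.103 0.024] px [285. 226.]
spot whelk0 side 0.58 [0.553 0.008 0.003] px [288. 210.]
spot whelk0 side 0.48 [ 0.656 -0.268  0.029] px [275. 148.]
spot whelk0 side 0.38 [ 0.454 -0.269  0.032] px [328. 155.]
spot stone0 side 0.74 [0.331 0.646 0.022] px [330. 419.]
spot stone0 side 0.73 [0.319 0.135 0.026] px [354. 246.]
spot stone0 side 0.68 [ 0.378 -0.271  0.035] px [349. 157.]
spot stone0 side 0.45 [ 0.455 -0.27   0.031] px [328. 155.]
look pebble0 side 0.74 [ 0.616 -0.386  0.19 ] px [293.  96.]
look pebble0 side 0.64 [ 0.651 -0.263  0.047] px [277. 146.]
spot case_lid_handle side 0.73 [ 0.619 -0.426  0.249] px [295.  76.]
```

View pics/11.png

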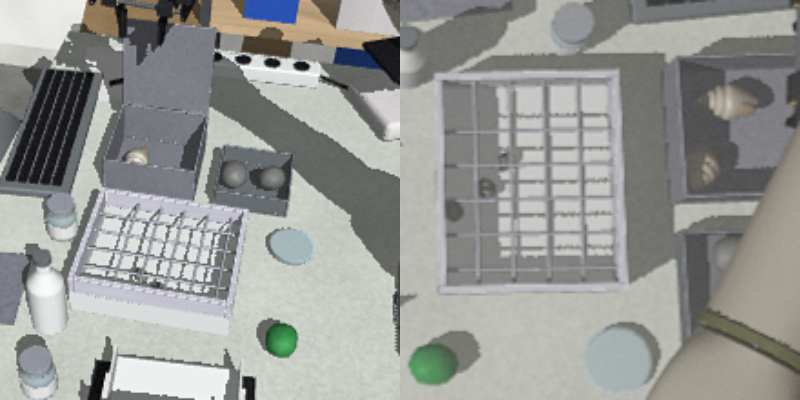

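Both whelks are in the case at (735,100) and (705,165) in the right half, the stones are in the tray, and the pebbles are under the screen. Now I shut the lid by its handle.

Emit:
arm_command(xyz=[[0,0,0.03],[0,0,0.055],[-0.03,-0.04,0.055],[-0.03,-0.08,0.055],[-0.03,-0.12,0.055],[-0.03,-0.159,0.055],[-0.03,-0.159,0.055],[-0.03,-0.159,0.055],[-0.03,-0.159,0.055],[-0.03,-0.159,0.055],[-0.03,-0.159,0.055],[-0.03,-0.159,0.055],[-0.03,-0.159,0.055],[-0.03,-0.159,0.055],[-0.03,-0.159,0.055]], rot=[[0,0,-0.12],[0,0,-0.24],[0,0,-0.36],[0,0,-0.48],[0,0,-0.6],[0,0,-0.72],[0,0,-0.84],[0,0,-0.96],[0,0,-1.08],[0,0,-1.2],[0,0,-1.32],[0,0,-1.436],[0,0,-1.436],[0,0,-1.436],[0,0,-1.436]], grip=0.28)

```text
time: 46.62
ee_pos: [0.619, -0.4288, 0.3588]
eef_rot: [1.0, 0.024, -0.0, 0.0]
ft_force: [-0.6, 0.5, -0.2]
width: 0.0245
grip_force: 0.0
```

Run:
```python
from h import *
A=r.camera('side');B=r.camera('top')
s=r.read_state();print(s['ee_pos'],s['eef_rot'],s['width'],s['ft_force'],s['joint_positions'])
for c in ['top','side']: find('spot_point','case_lid_handle',c,1)
```

```text
[ 0.61900162 -0.42880511  0.35891061] [9.99730669e-01 2.32063388e-02 3.49003151e-05 2.30845281e-04] 0.02399865896297719 [-0.04658319 -0.33972493 -0.47705319] [ 0.19789698  0.74956274  0.88079731  0.7642804  -0.56982248  1.80073698
 -0.74621765]
spot case_lid_handle top 0.79 [ 0.621 -0.426  0.244] px [494. 172.]
spot case_lid_handle side 0.71 [ 0.622 -0.429  0.246] px [294.  76.]
```

Emit:
arm_command(xyz=[[0,0,-0.04],[0,0,-0.07],[0,0,-0.095],[0,0,-0.115],[0,0,-0.133],[0,0,-0.133]], rot=[[0,0,0],[0,0,0],[0,0,0],[0,0,0],[0,0,0],[0,0,0]])

```text
time: 47.32
ee_pos: [0.6182, -0.4275, 0.2217]
eef_rot: [1.0, 0.022, -0.002, -0.002]
ft_force: [-0.3, -0.2, 0.0]
width: 0.0245
grip_force: 0.0
```

Emit:
arm_command(xyz=[[0,0,0],[0,0,0],[0,0,0],[0,0,0],[0,0,0]], rot=[[0,0,0],[0,0,0],[0,0,0],[0,0,0],[0,0,0]], grip=0, squeeze=15)

```text
time: 47.73
ee_pos: [0.6193, -0.4295, 0.2277]
eef_rot: [1.0, 0.022, 0.001, 0.001]
ft_force: [-0.2, 0.0, 6.3]
width: 0.0106
grip_force: 15.0
```

Emit:
arm_command(xyz=[[0,0.0137,0.004],[0,0.0277,0.0069],[0,0.0418,0.0085],[0,0.0561,0.0089],[0,0.0703,0.008],[-0.001,0.0844,0.0059],[-0.001,0.0982,0.0026],[-0.001,0.1117,-0.0019],[-0.001,0.1248,-0.0076]], rot=[[0,0,0],[0,0,0],[0,0,0],[0,0,0],[0,0,0],[0,0,0],[0,0,0],[0,0,0],[0,0,0]])

```text
time: 48.48
ee_pos: [0.6177, -0.3043, 0.2191]
eef_rot: [1.0, 0.021, 0.0, 0.001]
ft_force: [-0.2, -1.6, -0.5]
width: 0.0106
grip_force: 15.0
```

Emit:
arm_command(xyz=[[0,0.0125,-0.0068],[0,0.0244,-0.0147],[0,0.0355,-0.0236],[0,0.0459,-0.0334],[0,0.0553,-0.044],[-0.001,0.0638,-0.0555],[-0.001,0.0712,-0.0676],[-0.001,0.0776,-0.0804],[-0.001,0.0828,-0.0936],[-0.001,0.0828,-0.0936]], rot=[[0,0,0],[0,0,0],[0,0,0],[0,0,0],[0,0,0],[0,0,0],[0,0,0],[0,0,0],[0,0,0],[0,0,0]])

```text
time: 49.32
ee_pos: [0.6167, -0.2203, 0.1216]
eef_rot: [1.0, 0.022, -0.001, 0.0]
ft_force: [1.9, -4.1, -4.4]
width: 0.0103
grip_force: 15.2
```

Emit:
arm_command(xyz=[[0,0.0015,-0.004],[0,0.002,-0.007],[0,0.0025,-0.01],[0,0.0025,-0.01]], rot=[[0,0,0],[0,0,0],[0,0,0],[0,0,0]])

```text
time: 49.65
ee_pos: [0.6168, -0.2179, 0.1138]
eef_rot: [1.0, 0.022, -0.0, -0.0]
ft_force: [-2.0, 0.5, -2.4]
width: 0.0105
grip_force: 15.1
```

Emit:
arm_command(xyz=[[0,0.0005,-0.002],[0,0.0005,-0.004],[0,0.0005,-0.004]], rot=[[0,0,0],[0,0,0],[0,0,0]])

```text
time: 49.9
ee_pos: [0.6168, -0.217, 0.1102]
eef_rot: [1.0, 0.022, -0.0, -0.001]
ft_force: [-3.7, 3.7, -1.5]
width: 0.0098
grip_force: 15.0
```

Emit:
arm_command(xyz=[[0,0,-0.002],[0,0,-0.004],[0,0,-0.004],[0,0,-0.004]], rot=[[0,0,0],[0,0,0],[0,0,0],[0,0,0]])

```text
time: 50.23
ee_pos: [0.6176, -0.2167, 0.1075]
eef_rot: [1.0, 0.022, 0.0, -0.001]
ft_force: [-3.8, 8.0, 6.9]
width: 0.0099
grip_force: 14.4
```

Run:
```python
from h import *
A=r.camera('side');B=r.camera('top')
s=r.read_state();print(s['ee_pos'],s['width'],s['ft_force'])
for c in ['top','side']: find('spot_point','case_lid_handle',c,1)
```

```text
[ 0.61758779 -0.21666313  0.10748126] 0.00978753475617965 [-3.57774779  6.31849177  7.65550839]
spot case_lid_handle top 0.8 [ 0.617 -0.217  0.132] px [401. 183.]
spot case_lid_handle side 0.95 [ 0.617 -0.215  0.128] px [283. 137.]
```

Emit:
arm_command(xyz=[[0,0,-0.002],[0,0,-0.002],[0,0,-0.002]], rot=[[0,0,0],[0,0,0],[0,0,0]])

```text
time: 50.68
ee_pos: [0.6182, -0.2167, 0.106]
eef_rot: [1.0, 0.023, 0.001, -0.001]
ft_force: [-3.4, 6.2, 9.4]
width: 0.0094
grip_force: 14.3
```

Emit:
arm_command(xyz=[[0,0,0],[0,0,0],[0,0,0],[0,0,0],[0,0,0],[0,0,0],[0,0,0],[0,0,0.03],[0,0,0.07],[0,0,0.11],[0,0,0.15],[0,0,0.18],[0,0,0.18],[0,0,0.18]], rot=[[0,0,0],[0,0,0],[0,0,0],[0,0,0],[0,0,0],[0,0,0],[0,0,0],[0,0,0],[0,0,0],[0,0,0],[0,0,0],[0,0,0],[0,0,0],[0,0,0]], grip=0.6)

```text
time: 51.85
ee_pos: [0.6175, -0.2189, 0.2866]
eef_rot: [1.0, 0.022, 0.002, 0.001]
ft_force: [0.3, 0.4, -1.2]
width: 0.0521
grip_force: 0.0
```

Run:
```python
from h import *
A=r.camera('side');B=r.camera('top')
cv2.imwrite('pics/12.png',np.hstack([cv2.resize(A[60:340,180:420,::-1],(400,467)),cv2.resize(B[130:310,130:310,::-1],(400,467))]))
cv2.imwrite('pics/13.png',np.hstack([cv2.resize(A[100:190,240:360,::-1],None,fx=6,fy=6,interpolation=2)]))
s=r.read_state();print(s['ee_pos'],s['width'],s['ft_force'])
for c in ['top','side']:
  find('spot_point','case_lid_handle',c,1)
  for l in ['tub','jar0','wash_bottle','stone0']: find('spot_point',l,c,4,.4)
```

```text
[ 0.6167372  -0.21801245  0.28378841] 0.0520904815962379 [ 0.0376429   0.47654702 -0.76777108]
spot case_lid_handle top 0.92 [ 0.619 -0.213  0.129] px [399. 182.]
spot tub top 0.73 [0.469 0.385 0.002] px [190. 244.]
spot jar0 top 0.89 [ 0.695  0.301 -0.004] px [218. 169.]
spot jar0 top 0.59 [ 0.758 -0.058 -0.002] px [335. 146.]
spot wash_bottle top 0.79 [0.721 0.165 0.003] px [263. 159.]
spot stone0 top 0.9 [0.331 0.647 0.024] px [ 99. 293.]
spot stone0 top 0.9 [0.317 0.135 0.025] px [275. 294.]
spot case_lid_handle side 0.75 [ 0.617 -0.216  0.129] px [283. 137.]
spot tub side 0.7 [0.472 0.387 0.   ] px [291. 313.]
spot jar0 side 0.77 [ 0.769 -0.054  0.001] px [232. 188.]
spot jar0 side 0.64 [0.701 0.299 0.001] px [221. 272.]
spot wash_bottle side 0.94 [0.722 0.161 0.002] px [227. 236.]
spot wash_bottle side 0.74 [0.553 0.058 0.015] px [285. 218.]
spot stone0 side 0.9 [0.333 0.643 0.022] px [329. 417.]
spot stone0 side 0.77 [0.319 0.134 0.03 ] px [355. 245.]
spot stone0 side 0.71 [ 0.377 -0.271  0.034] px [349. 157.]
spot stone0 side 0.59 [ 0.456 -0.272  0.033] px [328. 154.]
```

View pics/13.png

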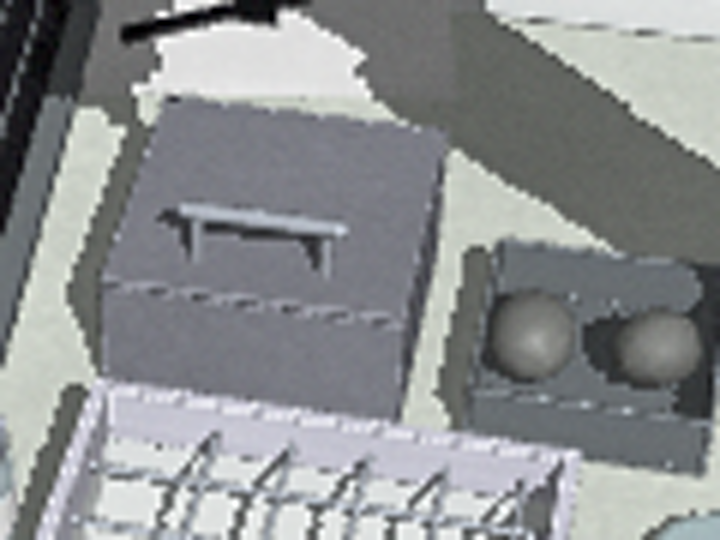

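View pics/12.png

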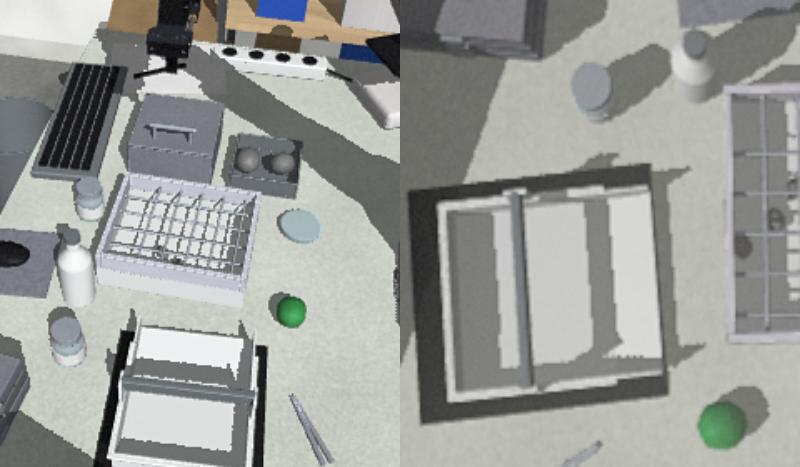

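The lid is shut: no gap shows along its front edge at (250,300) in the close crop. Both stones are in the tray, the tub is empty and centred on the mat, and the screen is bare with pebbles below it. The jars and bottle have not moved.

```bash
python3 -c "
from bench import r
print(r.close_job())"
```

```text
the job is handed in; nothing more can be done
None
```

I handed the job in at about 52 s, with no verdict reported back: the lid held open by itself and is now shut, both stones are in the tray and both whelks in the case, all three pebbles I could find are in the catch tray, and the tub stands empty on its mat's centre with the jars and bottle unmoved.

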